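# Clamp a noodle die into the machine with its star wheel

## Robot

A 6-joint arm with a two-finger parallel gripper is mounted at the origin on the work surface. World frame = base frame: x ahead of the robot, y to its left, z up, the work surface at z = 0. Lengths are in m, angles in rad, forces in N, time in s.
With the tool pointing down it reaches from about 0.35 to 0.775 m from the base axis. Payload 5.5 kg.
Tool frame: the origin (TCP) lies on the centre line of the jaws, within the pads' length; the fingertips stand 17 mm ahead of it and the grasp point (between the pads) lies 2 mm behind it; z points along the fingers, y is the direction in which the jaws open and shut (so a half turn about z gives the same grasp; the last joint's range is limited). The gripper opens to 85 mm and grips with 20 to 120 N. Pads are 22 mm wide; open, the fingers measure 114 mm over their backs; the gripper's body (76 mm by 85 mm) begins 54 mm behind the grasp point. The pads swing forward as they close: fully open they stand 13 mm farther back than shut.
Start: joints at [-1.435, 0.313, 0.046, 1.304, 0, 1.431], TCP at [0.157, -0.553, 0.211] pointing down, gripper open.
Joint ranges: [-2.76, 2.76], [-0.86, 1.69], [-1.03, 1.26], [-2.2, 2.34], [-1.47, 1.5], [-3.14, 3.14]. Speed limits (rad/s): [2.57, 2.57, 3.14, 3.14, 3.14, 3.14].

## Interface

Orientations are given as a unit quaternion [w, x, y, z].
In Python, from workcell import env gives the robot as it stands.
- The arm moves only by the tool servo_tool, never from a script. Its argument "increments" is a list of rows, each an object of numbers: "claw": the closure, from 0 (fully open) to 1 (shut); "x", "y", "z": the shift along the world's x, y, z in units of 25 mm (1.0 is 25 mm); "ax", "ay", "az": the turn, a rotation vector about the world's x, y, z in units of 8 degrees (1.0 is 8 degrees). A call has 1 to 5 rows; each row shifts and turns the commanded pose from where the row before left it; what a row does not reach is not made up. A row lasts 1/10 s, in which the tool goes at most 50 mm and 8.59 degrees, less where a joint would pass 70% of its speed; a pose out of reach is approached as far as the arm can. A call is refused whole if a number of a shift passes 1 or a number of a turn 1, either way. A call with a gripper value outside its range is refused whole. The fingers move at their own pace and stop on an object; "newtons" is the grip in N (left out, the last holds). Time passes only in rows, so rows that do not move let the fingers close. It gives the time, the measured TCP pose, the force and the opening at its end, in the units of the state.
- env.get_state(): the state, without advancing time (a new reading comes with each control period).
- env.read_camera(name): name is "scene" or "top"; returns the picture (420x560x3 uint8, red, green, blue); there is no depth.
- env.calibration(name): a dict with "K" (3x3 intrinsics, pixels), "world_to_cam" (4x4, takes a point from world to camera coordinates). Camera axes: x right, y down, z forward; pixel columns grow to the right and rows downward; lengths in m; the calibration is good to about 2 mm. A picture is of the moment at which its call begins. calibration takes no time and is no camera call.
- env.hand_in(): hands the job in, once; it reports no verdict.
The state is a dict: "clock": time; "joint_pos": joint angles; "qvel": joint speeds; "tau": joint torques, N m; "tcp_pos": TCP position; "orientation": TCP orientation; "wrist_force": force on the tool from outside, world axes, zero at the start; "ft_torque": the same for the moment, N m; "finger_gap": finger opening in m.
Only numpy, scipy, OpenCV 4.12 (cv2) and the standard library are available. Lean on these libraries where they do the work, as an engineer would, in place of code of your own. Each camera call takes 0.05 s, during which the arm holds its last target.

## Task

Lift the brass noodle die with the red grip into the noodle machine's open bay and let go of it. Then wind the star wheel clockwise (seen from above), pushing one spoke after another with the side of the gripper, until the blue jaw has slid the die home against the machine's nose and clamps it snugly: stop once the wheel clearly stiffens, never force it, and let the wheel alone drive the jaw. Leave the grey die and everything else on the table undisturbed.

Things in the scene. Friction and masses are not known exactly. Their poses are not given: they have to be found in the camera images.
- machine: Fixed bench noodle machine, base 170 x 450 x 30 mm (x, y, z). Origin on the table under its bay; z up, x from the robot's side to the rear, y from star wheel to head. Star wheel on a white gearbox (120 x 125 mm, top 80 mm up) at y = -155 mm. White head at y = 120 to 205 mm, 150 mm high, hopper on it to 182 mm.
- bay (a point): Point on the bay floor, 30 mm above the table, at machine x = 0, y = 10 mm: set the die's middle here. The bay is an open channel along y, 80 mm wide inside, rails 12 mm thick, their tops 55 mm above the table. At its +y end the dark nose (70 mm wide) is the end stop; it is set anew each time and not measured: its face is somewhere from y = 61 to 77 mm.
- guard (a point): Middle of the yellow front edge of the clear guard plate that roofs the rear half of the star wheel: machine x = 18 to 101 mm, y = -245 to -65 mm, 137 to 144 mm above the table, on a steel wall at x = 95 mm. Spokes pass under it; they can be pushed only on the half that faces the robot.
- hub (a point): Centre of the star wheel (fixed upright axis), at the height of the spokes' centre lines, 120 mm above the table, 40 mm above the gearbox. Five level steel spokes 12 mm thick, 72 degrees apart, from a black hub 42 mm across and 30 mm high to red balls 22 mm across, centred 80 mm from the axis.
- wheel (a joint): Turn of the star wheel, rad, growing clockwise seen from above; starts from 0 to 0.9, needs 2.5 to 4.3 rad more. At value q spokes stand at machine angles pi - q + k x 72 degrees, counter-clockwise from machine +x. It drags with 0.3 N m (5 N at 60 mm from the axis) and stays where it is left.
- spoke (a point): Centre of the red ball on one spoke (k = 0), turning with the wheel. Once the die is against the nose the wheel stiffens: 8 to 13 N pushed at 60 mm from the axis makes a snug clamp (10 to 27 N on the die), which the drag then holds; over about 18 N there overloads the die. Push slowly (20 to 40 mm/s) towards the end.
- jaw: Blue clamp jaw in the bay, 64 mm wide, top 70 mm above the table, driven by the wheel, 18 mm per rad clockwise, through stiff springs (about 1 mm per 15 N). Origin: middle of its pressing face (which looks to machine +y), at the bay floor's height; at machine y = -60 mm when the wheel reads 0. Do not push it directly.
- brass_die: Loose brass noodle die: block 70 x 60 x 42 mm (x, y, z), 0.3 to 0.6 kg, holes in its y faces; on top a red grip fin 14 mm thick (x), 50 mm long (y), 42 to 76 mm above the underside. Origin: centre of the underside. It goes in the bay with its y along the machine's y, either way round; the jaw presses its y face.
- grey_die: Loose spare die of the same shape in grey aluminium with a black grip; stays where it is.
- oil_bottle: Amber oil bottle, 72 mm across, 230 mm tall; origin centre of underside. Leave alone.
- vinegar: Clear bottle, 52 mm across, 140 mm tall; origin centre of underside. Leave alone.
- bowls: Stack of white bowls, 116 mm across, 90 mm high; origin centre of underside. Leave alone.
- steel_pot: Open steel pot, 120 mm across, 110 mm high; origin centre of underside. Leave alone.
- turner: Turner (spatula) lying on the table; origin under its middle. Leave alone.
- scraper: Bench scraper, steel blade 100 x 70 mm with a wooden handle, lying flat, 19 mm high; origin under it. Leave alone.
Not all that is in view belongs to the job. There is more than one size of the brass_die; the job needs the largest.

How it is judged:
By the outcome, as a careful person would: the job done as asked, in the order asked, and still so for the second after the job is handed in, with the robot touching nothing.
It also fails if it takes over 72 s, if anything falls off the work surface, if the arm or the gripper's body presses on something with over 40 N, if the wrist force passes 120 N, or if a joint passes its speed limit or range.

## Working session

There is one attempt and no reset: what is moved stays moved. The work goes in short steps, Python scripts to look and compute and a tool call to move; the robot and the scene stay as the last step left them, time stands still between calls to the robot, and variables do not carry over. Pictures are saved under pics/ and viewed, and the job is handed in when it is done.

Besides the shell and the picture viewer there is one more tool, called after "Emit:" as a command line: name --argument value ..., lists and objects as JSON in quotes. servo_tool: Moves the arm, as the interface text tells. Its arguments: {"type":"object","properties":{"increments":{"type":"array"},"newtons":{"type":"number"}},"required":["increments"]}

```bash
ls; mkdir -p pics
python3 - <<'E'
from workcell import env
import cv2
for n in("scene","top"):
    im=env.read_camera(n); cv2.imwrite(f"pics/{n}0.png",im[:,:,::-1])
    c=env.calibration(n); print(n,c["K"],c["world_to_cam"])
s=env.get_state();print({k:s[k] for k in("clock","tcp_pos","orientation","finger_gap","wrist_force")})
E
```

```text
pics
scene [[403.90149316   0.         278.47929363]
 [  0.         403.90149316 200.59779739]
 [  0.           0.           1.        ]] [[ 0.75061702  0.66071849 -0.00501642 -0.37991825]
 [ 0.53822632 -0.61582689 -0.57538655 -0.22945866]
 [-0.38325778  0.42919497 -0.81786622  1.564588  ]
 [ 0.          0.          0.          1.        ]]
top [[449.39587114   0.         275.20100027]
 [  0.         449.39587114 206.49451725]
 [  0.           0.           1.        ]] [[-0.02216298 -0.99955664 -0.01988278  0.01078326]
 [-0.98692298  0.02505028 -0.15923416  0.51834294]
 [ 0.15966163  0.01609367 -0.98704061  1.34264885]
 [ 0.          0.          0.          1.        ]]
{'clock': 0.1, 'tcp_pos': array([ 0.1565097 , -0.55279156,  0.2100851 ]), 'orientation': array([-8.26895664e-04,  9.90508340e-01,  1.37450151e-01,  1.87566436e-05]), 'finger_gap': 0.08526032271212118, 'wrist_force': array([-1.17081629, -0.20286599, -0.77955268])}
```

View pics/scene0.png

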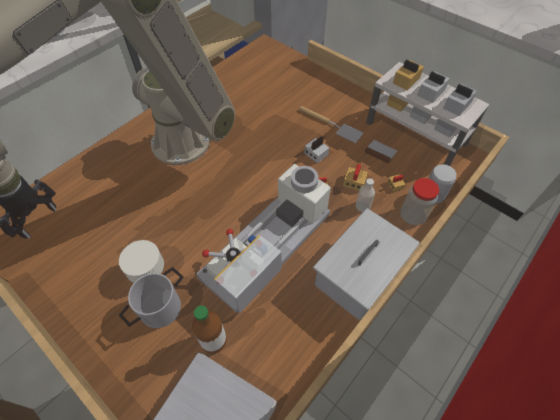

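View pics/top0.png

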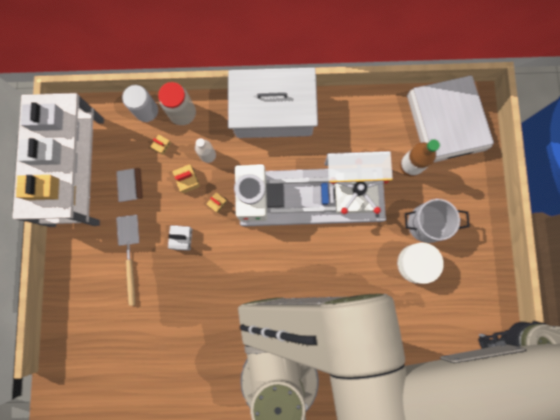

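The top view shows brass dies with red grips near (160,145), (185,177) and (216,203), and the one at (185,177) looks largest. The machine is at about (235-390,150-225). I'll zoom in.

Run:
```python
import cv2
t=cv2.imread("pics/top0.png");s=cv2.imread("pics/scene0.png")
cv2.imwrite("pics/t_m.png",cv2.resize(t[140:240,220:400],None,fx=4.4,fy=4.4,interpolation=2))
cv2.imwrite("pics/t_d.png",cv2.resize(t[120:260,110:250],None,fx=4,fy=4,interpolation=2))
cv2.imwrite("pics/s_m.png",cv2.resize(s[150:310,190:350],None,fx=3.7,fy=3.7,interpolation=2))
cv2.imwrite("pics/s_d.png",cv2.resize(s[120:220,280:420],None,fx=5,fy=5,interpolation=2))
```

```text
(no output)
```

View pics/t_m.png

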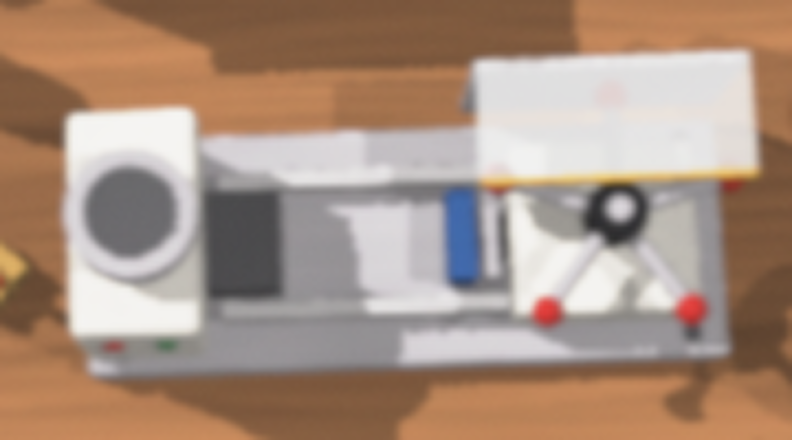

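View pics/t_d.png

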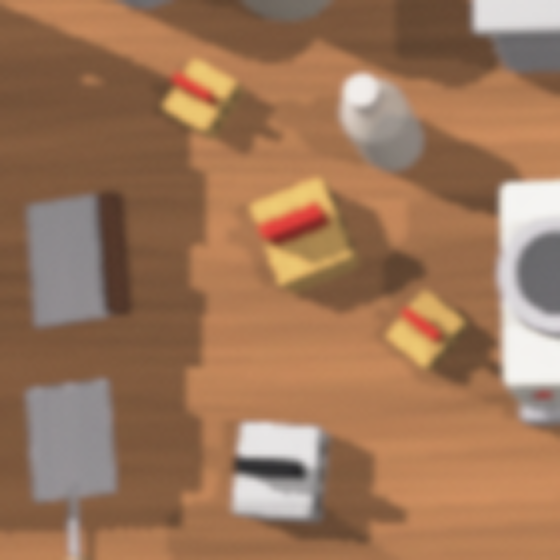

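View pics/s_m.png

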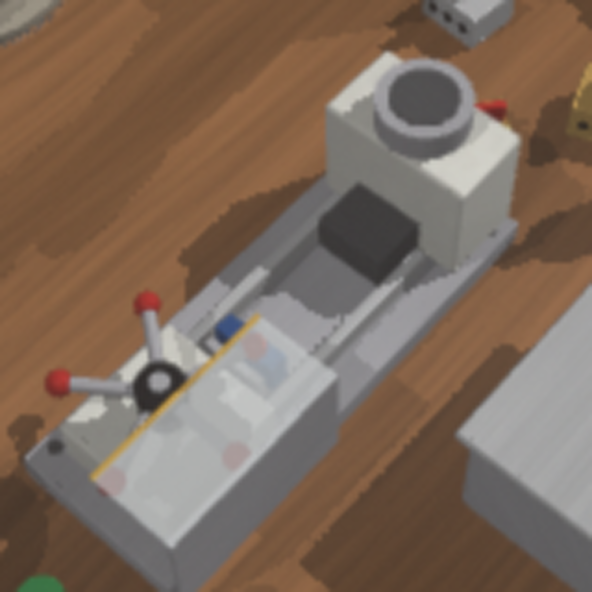

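View pics/s_d.png

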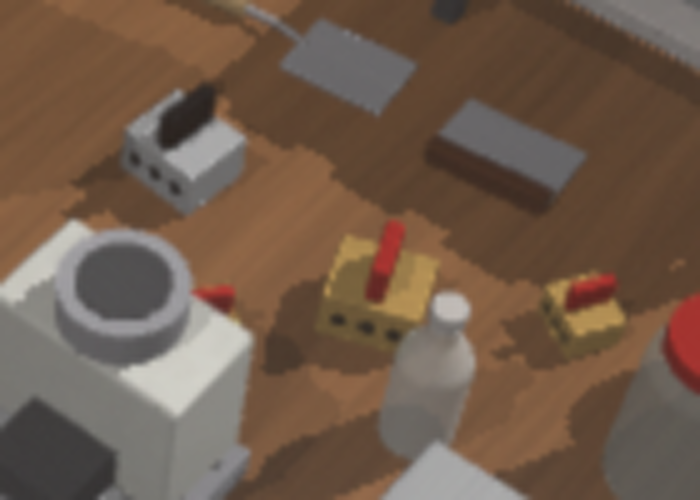

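The zooms confirm it: the largest brass die is the middle one, with a red fin at top-view (184,176). The vinegar is close behind it. Two spokes of the wheel are at the front. Now I'll measure.

```bash
cat > h.py <<'E'
from workcell import env
import cv2,numpy as np
C={n:env.calibration(n) for n in("scene","top")}
def proj(n,p):
    c=C[n];q=c["world_to_cam"]@np.append(p,1);q=c["K"]@q[:3];return q[:2]/q[2]
def ray(n,uv):
    c=C[n];R=c["world_to_cam"][:3,:3];t=c["world_to_cam"][:3,3]
    return -R.T@t, R.T@np.linalg.inv(c["K"])@np.array([uv[0],uv[1],1.])
def plane(n,uv,z):
    o,d=ray(n,uv);return o+d*(z-o[2])/d[2]
def tri(a,b):
    o1,d1=ray("scene",a);o2,d2=ray("top",b)
    A=np.stack([d1,-d2],1);s=np.linalg.lstsq(A,o2-o1,rcond=None)[0]
    p,q=o1+s[0]*d1,o2+s[1]*d2;return (p+q)/2,np.linalg.norm(p-q)
def blobs(im,lo,hi,amin=6):
    h=cv2.cvtColor(im,cv2.COLOR_RGB2HSV)
    m=cv2.inRange(h,lo,hi)
    if lo[0]==0: m|=cv2.inRange(h,(172,lo[1],lo[2]),(180,255,255))
    n,l,st,ce=cv2.connectedComponentsWithStats(m)
    out=[]
    for i in range(1,n):
        if st[i,4]>=amin:
            ys,xs=np.where(l==i);r=cv2.minAreaRect(np.stack([xs,ys],1).astype(np.float32))
            out.append((ce[i].round(1),int(st[i,4]),[np.round(v,1) for v in r]))
    return out
E
python3 - <<'E'
from h import *
for n in("top","scene"):
    im=cv2.imread(f"pics/{n}0.png")[:,:,::-1].copy()
    for nm,lo,hi in(("red",(0,150,90),(6,255,255)),("yel",(15,110,100),(32,255,255)),("blue",(105,120,60),(125,255,255))):
        print(n,nm)
        for b in blobs(im,lo,hi): 
            if (100<b[0][0]<420 and 120<b[0][1]<320): print("  ",b)
    h=cv2.cvtColor(im,cv2.COLOR_RGB2HSV)
E
```

```text
top red
   (array([157. , 141.1]), 22, [array([157.4, 141.6]), array([10.3,  2.2]), np.float64(33.7)])
   (array([182.8, 175.8]), 79, [array([182.7, 175.9]), array([ 5.2, 15.8]), np.float64(68.2)])
   (array([386. , 181.8]), 6, [array([385.9, 181.8]), array([1.3, 2.7]), np.float64(63.4)])
   (array([215.2, 200.8]), 23, [array([215. , 200.5]), array([10.6,  2.1]), np.float64(45.0)])
   (array([343.9, 210.4]), 18, [array([343.8, 210.8]), array([3.5, 4.2]), np.float64(45.0)])
   (array([376.8, 210. ]), 21, [array([377., 210.]), array([4.2, 4.2]), np.float64(45.0)])
top yel
   (array([160.5, 144.6]), 229, [array([160.1, 144.1]), array([16.9, 17.2]), np.float64(33.7)])
   (array([186.4, 179.2]), 421, [array([185.4, 178.4]), array([26.1, 22.1]), np.float64(69.0)])
   (array([387.8, 179.5]), 24, [array([387.6, 179.9]), array([ 2.9, 10.9]), np.float64(84.3)])
   (array([333.5, 181. ]), 8, [array([333.5, 181. ]), array([7., 0.]), np.float64(180.0)])
   (array([364.3, 180.3]), 31, [array([366. , 180.5]), array([ 1., 22.]), np.float64(90.0)])
   (array([216.6, 202.5]), 213, [array([216.5, 202.2
[... 597 characters left out ...]
 9.3]), np.float64(74.1)])
   (array([323.4, 178.3]), 20, [array([322.5, 178.5]), array([3., 7.]), np.float64(90.0)])
   (array([229.2, 231. ]), 27, [array([229., 231.]), array([4., 6.]), np.float64(90.0)])
   (array([205.1, 252.9]), 34, [array([204.8, 252.8]), array([5.3, 6.5]), np.float64(14.0)])
scene yel
   (array([354.6, 178. ]), 321, [array([354.8, 178.3]), array([21.2, 21.5]), np.float64(18.4)])
   (array([396. , 183.3]), 145, [array([396.4, 182.1]), array([16. , 16.2]), np.float64(76.0)])
   (array([236.5, 256.9]), 62, [array([236.8, 256.3]), array([ 1.4, 61.5]), np.float64(45.0)])
scene blue
   (array([251.2, 237.9]), 14, [array([251.3, 237.8]), array([2.8, 3.5]), np.float64(45.0)])
```

Run:
```python
from h import *
np.set_printoptions(precision=4,suppress=True)
A,e=tri((229.3,231.2),(344.0,210.5));print("ballA",A,e)
B,e=tri((205.3,252.8),(377,210));print("ballB",B,e)
for n,a in(("top",(344,210.5)),("top",(377,210)),("scene",(229.3,231.2)),("scene",(205.3,252.8))): print(n,plane(n,a,.12))
print("hub",tri((233.2,253),(360.2,187.5)),plane("top",(360.2,187.5),.135))
print("edge",plane("top",(328.6,181.8),.144),plane("top",(392.3,179.5),.144))
# scene edge ends crop (258,317),(95,477)
sc=lambda x,y:(190+x/3.7-.4,150+y/3.7-.4)
print("edge scene",plane("scene",sc(258,317),.144),plane("scene",sc(95,477),.144))
tc=lambda x,y:(220+x/4.4-.4,140+y/4.4-.4)
print("head top front corners",plane("top",tc(72,334),.15),plane("top",tc(198,330),.15))
print("head rear", plane("top",tc(66,114),.15),plane("top",tc(192,109),.15))
print("base front",plane("top",tc(92,376),.03),plane("top",tc(728,354),.03))
print("gearbox front",plane("top",tc(513,316),.08),plane("top",tc(700,310),.08))
td=lambda x,y:(110+x/4-.4,120+y/4-.4)
print("fin top ends",plane("top",td(263,228),.076),plane("top",td(327,212),.076), plane("top",(182.7,175.7),.076))
print("die top quad",[plane("top",td(*p),.042)for p in((250,210),(320,179),(352,248),(283,276))])
# scene fin
sd=lambda x,y:(280+x/5-.4,120+y/5-.4)
print("fin scene top",plane("scene",sd(393,225),.076),plane("scene",sd(380,275),.076))
print("vinegar",plane("top",td(362,90),.14),"scene",plane("scene",sd(452,303),.14))
print("die",tri((356.7,168),(182.8,175)))
```

```text
ballA [ 0.4897 -0.2014  0.1174] 0.0010368225696715415
ballB [ 0.4888 -0.2968  0.1166] 0.0009446805532393089
top [ 0.489  -0.2014  0.12  ]
top [ 0.4881 -0.2964  0.12  ]
scene [ 0.4914 -0.2019  0.12  ]
scene [ 0.4908 -0.2973  0.12  ]
hub (array([ 0.5544, -0.249 ,  0.129 ]), np.float64(0.002380024503185058)) [ 0.5525 -0.2489  0.135 ]
edge [ 0.5697 -0.1579  0.144 ] [ 0.5716 -0.3401  0.144 ]
edge scene [ 0.5778 -0.1632  0.144 ] [ 0.58   -0.3384  0.144 ]
head top front corners [0.4779 0.1084 0.15  ] [0.4785 0.0272 0.15  ]
head rear [0.6236 0.1111 0.15  ] [0.6247 0.0284 0.15  ]
base front [0.465  0.1072 0.03  ] [ 0.4695 -0.3383  0.03  ]
gearbox front [ 0.4928 -0.1836  0.08  ] [ 0.4937 -0.3099  0.08  ]
fin top ends [0.6129 0.3003 0.076 ] [0.6241 0.2514 0.076 ] [0.6151 0.2778 0.076 ]
die top quad [array([0.6357, 0.319 , 0.042 ]), array([0.6592, 0.2642, 0.042 ]), array([0.6031, 0.2387, 0.042 ]), array([0.5823, 0.2924, 0.042 ])]
fin scene top [0.6138 0.2946 0.076 ] [0.6326 0.2523 0.076 ]
vinegar [0.6996 0.2131 0.14  ] scene [0.7023 0.2148 0.14  ]
die (array([0.6181, 0.2783, 0.0754]), np.float64(0.0016469792981719075))
```

Run:
```python
import cv2
t=cv2.imread("pics/top0.png");s=cv2.imread("pics/scene0.png")
cv2.imwrite("pics/t_d2.png",cv2.resize(t[155:205,160:230],None,fx=11,fy=11,interpolation=cv2.INTER_NEAREST))
cv2.imwrite("pics/s_d2.png",cv2.resize(s[155:205,335:395],None,fx=12,fy=12,interpolation=cv2.INTER_NEAREST))
```

```text
(no output)
```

View pics/t_d2.png

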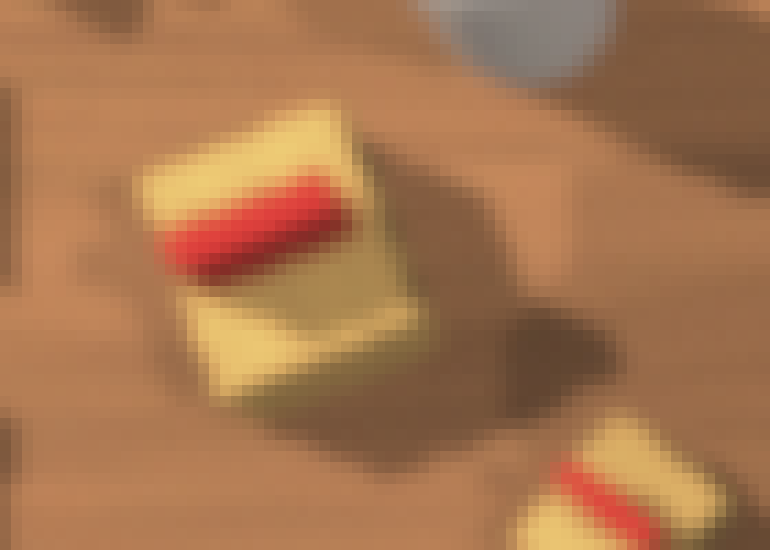

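View pics/s_d2.png

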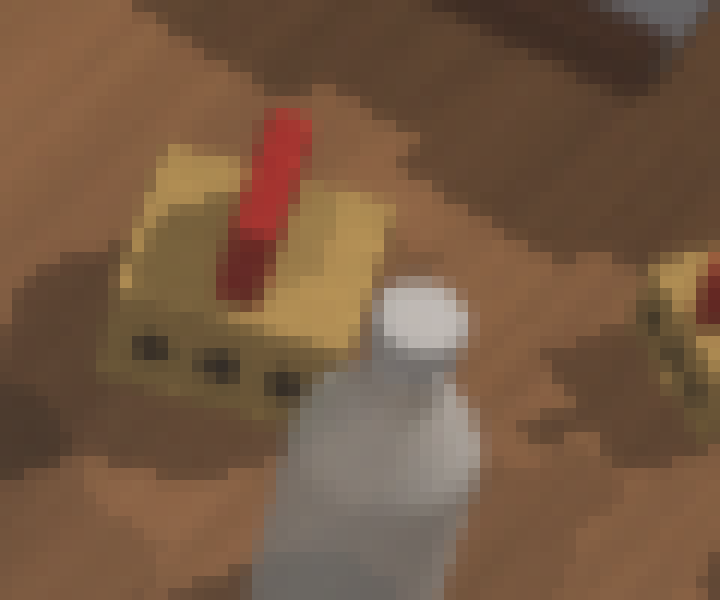

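Run:
```python
from h import *
np.set_printoptions(precision=4,suppress=True)
t=lambda x,y:(160+x/11-.5,155+y/11-.5)
q=np.array([plane("top",t(*p),.042) for p in((138,172),(338,102),(420,308),(218,395))])
print(q,q.mean(0),np.linalg.norm(np.roll(q,-1,0)-q,axis=1))
for i in range(4):
    d=q[(i+1)%4]-q[i];print(np.degrees(np.arctan2(d[1],d[0])))
f=np.array([plane("top",t(*p),.076) for p in((163,243),(318,178),(340,205),(188,265))]);print("fin",f.mean(0))
for i in(0,2):
    d=f[i+1]-f[i];print("finang",np.degrees(np.arctan2(d[1],d[0])),np.linalg.norm(d))
s=lambda x,y:(335+x/12-.5,155+y/12-.5)
f=np.array([plane("scene",s(*p),.076) for p in((266,110),(312,122),(280,240),(232,228))]);print("finS",f,f.mean(0))
for i in(1,3):
    d=f[(i+1)%4]-f[i];print("finang",np.degrees(np.arctan2(d[1],d[0])),np.linalg.norm(d))
q=np.array([plane("scene",s(*p),.042) for p in((172,145),(395,207),(356,360),(108,300))]);print(q,q.mean(0))
for i in range(4):
    d=q[(i+1)%4]-q[i];print(np.degrees(np.arctan2(d[1],d[0])),np.linalg.norm(d))
```

```text
[[0.642  0.3192 0.042 ]
 [0.661  0.2622 0.042 ]
 [0.6003 0.2384 0.042 ]
 [0.5766 0.2956 0.042 ]] [0.62   0.2789 0.042 ] [0.0601 0.0652 0.0619 0.0695]
-71.60651697139151
-158.59202525403597
112.45441833083382
19.89928734828432
fin [0.6181 0.2787 0.076 ]
finang -68.03045824107903 0.04633621063226966
finang 110.69262732378994 0.04502703853004278
finS [[0.6074 0.2945 0.076 ]
 [0.62   0.2995 0.076 ]
 [0.6381 0.2576 0.076 ]
 [0.6253 0.2523 0.076 ]] [0.6227 0.276  0.076 ]
finang -66.63750913164421 0.04562645921580402
finang 112.99238970621452 0.045893299296985615
[[0.5816 0.2924 0.042 ]
 [0.6445 0.316  0.042 ]
 [0.668  0.2617 0.042 ]
 [0.6017 0.2327 0.042 ]] [0.6239 0.2757 0.042 ]
20.57126857259187 0.06722042372740508
-66.63204018443633 0.05916401820541216
-156.4070987041154 0.07230538657016874
108.6613264286596 0.06293995137980561
```

Emit:
servo_tool --increments '[{"claw": 0.4, "x": 0.5, "y": 0.9, "z": 0.7, "az": 0.36}, {"claw": 0.4, "x": 0.5, "y": 1, "z": 0.7, "az": 0.36}, {"claw": 0.4, "x": 0.56, "y": 1, "z": 0.6, "az": 0.36}, {"claw": 0.4, "x": 0.56, "y": 1, "az": 0.36}, {"claw": 0.4, "x": 0.56, "y": 1, "az": 0.36}]' --newtons 60

```text
schema error: expected keys claw, x, y, z, ax, ay, az
```

Emit:
servo_tool --increments '[{"claw": 0.4, "x": 0.56, "y": 1, "az": 0.36}, {"claw": 0.4, "x": 0.56, "y": 1, "az": 0.36}, {"claw": 0.4, "x": 0.56, "y": 1, "az": 0.36}, {"claw": 0.4, "x": 0.56, "y": 1, "az": 0.36}, {"claw": 0.4, "x": 0.56, "y": 1, "az": 0.36}]'

```text
schema error: expected keys claw, x, y, z, ax, ay, az
```

Emit:
servo_tool --increments '[{"claw": 0.4, "x": 0.56, "y": 1, "az": 0.36}, {"claw": 0.4, "x": 0.56, "y": 1, "az": 0.36}, {"claw": 0.4, "x": 0.56, "y": 1, "az": 0.36}, {"claw": 0.4, "x": 0.56, "y": 1, "az": 0.36}, {"claw": 0.4, "x": 0.56, "y": 1, "az": 0.36}]'

```text
schema error: expected keys claw, x, y, z, ax, ay, az
```

All keys are required.

Emit:
servo_tool --increments '[{"claw": 0.4, "x": 0.5, "y": 0.9, "z": 0.7, "ax": 0, "ay": 0, "az": 0.36}, {"claw": 0.4, "x": 0.5, "y": 1, "z": 0.7, "ax": 0, "ay": 0, "az": 0.36}, {"claw": 0.4, "x": 0.56, "y": 1, "z": 0.6, "ax": 0, "ay": 0, "az": 0.36}, {"claw": 0.4, "x": 0.56, "y": 1, "z": 0, "ax": 0, "ay": 0, "az": 0.36}, {"claw": 0.4, "x": 0.56, "y": 1, "z": 0, "ax": 0, "ay": 0, "az": 0.36}]' --newtons 60

```text
clock: 0.6
tcp_pos: [0.224, -0.4299, 0.2612]
orientation: [0.0, 0.965, 0.261, 0.0]
wrist_force: [0.3, -0.1, 0.3]
finger_gap: 0.0512
```

Emit:
servo_tool --increments '[{"claw": 0.4, "x": 0.56, "y": 1, "z": 0, "ax": 0, "ay": 0, "az": 0.36}, {"claw": 0.4, "x": 0.56, "y": 1, "z": 0, "ax": 0, "ay": 0, "az": 0.36}, {"claw": 0.4, "x": 0.56, "y": 1, "z": 0, "ax": 0, "ay": 0, "az": 0.36}, {"claw": 0.4, "x": 0.56, "y": 1, "z": 0, "ax": 0, "ay": 0, "az": 0.36}, {"claw": 0.4, "x": 0.56, "y": 1, "z": 0, "ax": 0, "ay": 0, "az": 0.36}]'

```text
clock: 1.1
tcp_pos: [0.2938, -0.3045, 0.2606]
orientation: [-0.0, 0.925, 0.38, -0.0]
wrist_force: [0.5, -0.3, 0.4]
finger_gap: 0.0512
```

Emit:
servo_tool --increments '[{"claw": 0.4, "x": 0.56, "y": 1, "z": 0, "ax": 0, "ay": 0, "az": 0.36}, {"claw": 0.4, "x": 0.56, "y": 1, "z": 0, "ax": 0, "ay": 0, "az": 0.36}, {"claw": 0.4, "x": 0.56, "y": 1, "z": 0, "ax": 0, "ay": 0, "az": 0.36}, {"claw": 0.4, "x": 0.56, "y": 1, "z": 0, "ax": 0, "ay": 0, "az": 0.36}, {"claw": 0.4, "x": 0.56, "y": 1, "z": 0, "ax": 0, "ay": 0, "az": 0.36}]'

```text
clock: 1.6
tcp_pos: [0.3638, -0.1796, 0.2607]
orientation: [-0.0, 0.87, 0.493, -0.0]
wrist_force: [0.3, -0.2, 0.0]
finger_gap: 0.0515
```

Emit:
servo_tool --increments '[{"claw": 0.4, "x": 0.56, "y": 1, "z": 0, "ax": 0, "ay": 0, "az": 0.36}, {"claw": 0.4, "x": 0.56, "y": 1, "z": 0, "ax": 0, "ay": 0, "az": 0.36}, {"claw": 0.4, "x": 0.56, "y": 1, "z": 0, "ax": 0, "ay": 0, "az": 0.36}, {"claw": 0.4, "x": 0.56, "y": 1, "z": 0, "ax": 0, "ay": 0, "az": 0.36}, {"claw": 0.4, "x": 0.56, "y": 1, "z": 0, "ax": 0, "ay": 0, "az": 0.36}]'

```text
clock: 2.1
tcp_pos: [0.4337, -0.0546, 0.2606]
orientation: [-0.0, 0.801, 0.599, -0.0]
wrist_force: [0.4, -0.3, 0.1]
finger_gap: 0.0512
```

Emit:
servo_tool --increments '[{"claw": 0.4, "x": 0.56, "y": 1, "z": 0, "ax": 0, "ay": 0, "az": 0.36}, {"claw": 0.4, "x": 0.56, "y": 1, "z": 0, "ax": 0, "ay": 0, "az": 0.36}, {"claw": 0.4, "x": 0.56, "y": 1, "z": 0, "ax": 0, "ay": 0, "az": 0.36}, {"claw": 0.4, "x": 0.56, "y": 1, "z": 0, "ax": 0, "ay": 0, "az": 0.36}, {"claw": 0.4, "x": 0.56, "y": 1, "z": 0, "ax": 0, "ay": 0, "az": 0.36}]'

```text
clock: 2.6
tcp_pos: [0.5037, 0.0703, 0.2605]
orientation: [-0.0, 0.72, 0.694, -0.0]
wrist_force: [0.1, -0.5, 0.3]
finger_gap: 0.0513
```

Emit:
servo_tool --increments '[{"claw": 0.4, "x": 0.56, "y": 1, "z": 0, "ax": 0, "ay": 0, "az": 0.36}, {"claw": 0.4, "x": 0.56, "y": 1, "z": 0, "ax": 0, "ay": 0, "az": 0.36}, {"claw": 0.4, "x": 0.56, "y": 1, "z": -0.5, "ax": 0, "ay": 0, "az": 0.36}, {"claw": 0.4, "x": 0.56, "y": 1, "z": -0.6, "ax": 0, "ay": 0, "az": 0.36}, {"claw": 0.4, "x": 0.56, "y": 1, "z": -0.7, "ax": 0, "ay": 0, "az": 0.36}]'

```text
clock: 3.1
tcp_pos: [0.5741, 0.1953, 0.2154]
orientation: [0.0, 0.627, 0.779, 0.0]
wrist_force: [-0.4, -0.5, 0.1]
finger_gap: 0.0512
```

Emit:
servo_tool --increments '[{"claw": 0.4, "x": 0.5, "y": 0.9, "z": -0.8, "ax": 0, "ay": 0, "az": 0.3}, {"claw": 0.4, "x": 0.5, "y": 0.9, "z": -0.9, "ax": 0, "ay": 0, "az": 0.3}, {"claw": 0.4, "x": 0.5, "y": 0.8, "z": -1, "ax": 0, "ay": 0, "az": 0.3}, {"claw": 0.4, "x": 0.35, "y": 0.65, "z": -0.9, "ax": 0, "ay": 0, "az": 0.2}, {"claw": 0.4, "x": 0, "y": 0, "z": -0.3, "ax": 0, "ay": 0, "az": 0}]'

```text
clock: 3.6
tcp_pos: [0.6185, 0.2767, 0.1142]
orientation: [-0.002, 0.565, 0.825, -0.002]
wrist_force: [-0.1, -0.8, -0.3]
finger_gap: 0.0512
```

```bash
cat >> h.py <<'E'
def snap(tag,**crops):
    for n,(x,y,w,h,f) in crops.items():
        im=env.read_camera(n); cv2.imwrite(f"pics/{n}_{tag}_full.png",im[:,:,::-1])
        cv2.imwrite(f"pics/{n}_{tag}.png",cv2.resize(im[y:y+h,x:x+w,::-1],None,fx=f,fy=f,interpolation=2))
E
python3 - <<'E'
from h import *
snap("pre",top=(140,130,110,100,6),scene=(310,110,110,100,6))
s=env.get_state();print(s["tcp_pos"],s["orientation"],s["clock"],s["joint_pos"])
E
```

```text
[0.61821135 0.27497692 0.1161235 ] [-0.00128479  0.56637391  0.82414522 -0.00189771] 3.7 [ 3.00162669e-01  5.52959536e-01  1.80552314e-01  1.20296022e+00
 -3.36094464e-04  1.50436579e+00]
```

View pics/scene_pre.png

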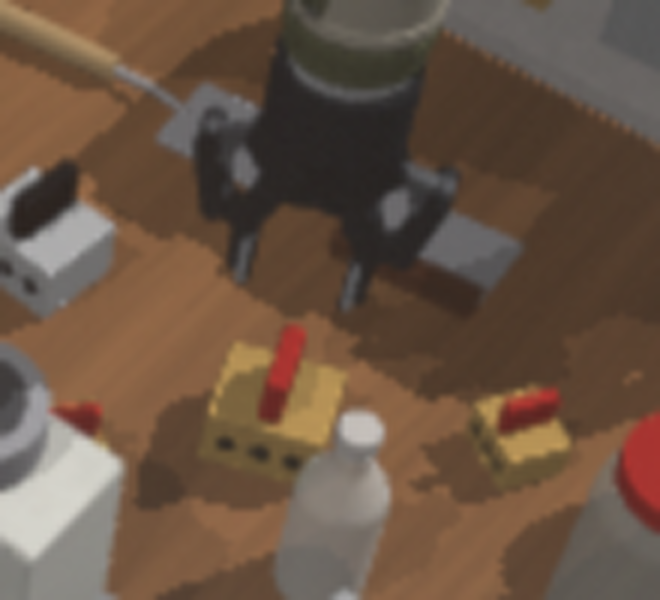

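View pics/top_pre.png

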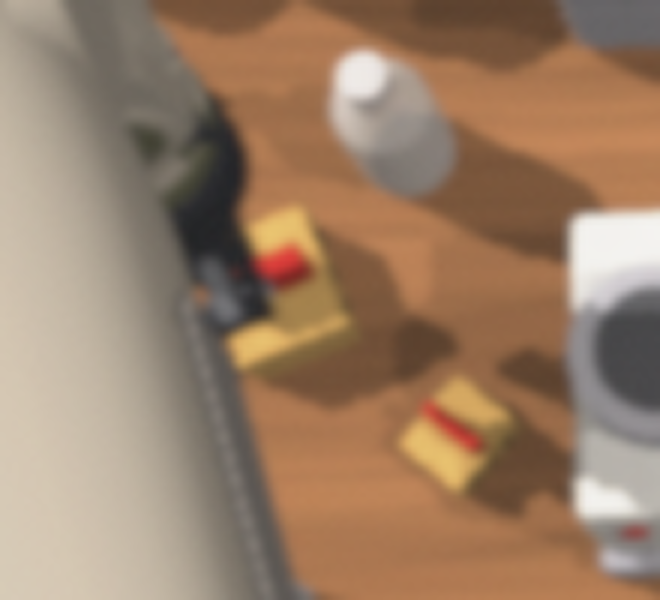

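Run:
```python
from h import *
for z in(.098,.105,.116): print(z,proj("scene",[.6182,.275,z]),proj("top",[.6182,.275,z]))
print(proj("scene",[.621,.2775,.076]),proj("top",[.621,.2775,.076]))
print(plane("scene",(358.5,158.3),.104))
```

```text
0.098 [356.95604269 164.37408356] [182.01227412 173.01954597]
0.105 [357.27601473 163.02523444] [181.48593928 172.47399684]
0.116 [357.78430775 160.88251413] [180.64780357 171.60526428]
[357.0634513  168.53114864] [182.82517405 173.82451202]
[0.60884506 0.29586221 0.104     ]
```

Run:
```python
from h import *
c=np.array([.6182,.275,0]);d=np.array([.93,.367,0])
for z in(.107,.115,.125):
  for s in(-.028,.028):
    print(z,s,proj("scene",c+s*d+[0,0,z]).round(1),proj("top",c+s*d+[0,0,z]).round(1))
import cv2
a=cv2.imread("pics/top_pre_full.png")[150:200,160:220];b=cv2.imread("pics/scene_pre_full.png")[130:190,335:385]
cv2.imwrite("pics/z1.png",cv2.resize(a,None,fx=10,fy=10,interpolation=0));cv2.imwrite("pics/z2.png",cv2.resize(b,None,fx=10,fy=10,interpolation=0))
```

```text
0.107 -0.028 [349.2 160.5] [184.7 180.8]
0.107 0.028 [365.6 164.8] [178.  163.9]
0.115 -0.028 [349.6 159. ] [184.1 180.2]
0.115 0.028 [366.  163.2] [177.4 163.2]
0.125 -0.028 [350. 157.] [183.3 179.4]
0.125 0.028 [366.5 161.3] [176.6 162.4]
```

View pics/z1.png

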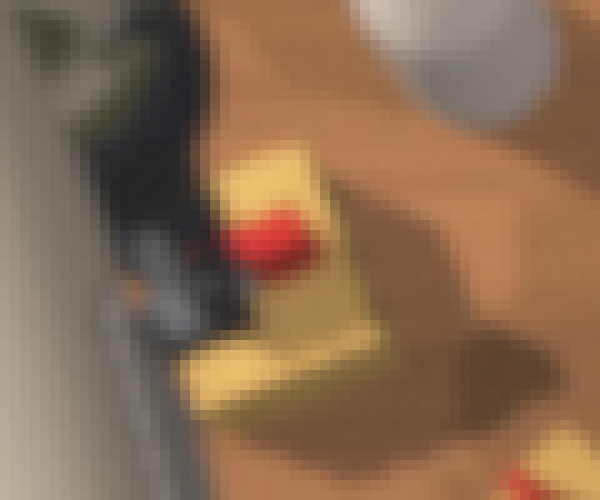

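View pics/z2.png

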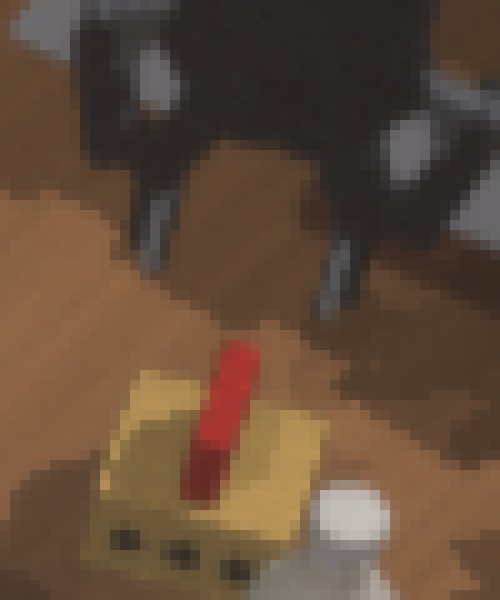

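The scene view shows the tips at (350,157) and (367,161), a bit higher than predicted. I'll go down so they straddle the fin top and look again.

Emit:
servo_tool --increments '[{"claw": 0.4, "x": 0.1, "y": 0, "z": -0.6, "ax": 0, "ay": 0, "az": 0}, {"claw": 0.4, "x": 0, "y": 0.05, "z": -0.6, "ax": 0, "ay": 0, "az": 0}, {"claw": 0.4, "x": 0, "y": 0, "z": 0, "ax": 0, "ay": 0, "az": 0}]'

```text
clock: 4.0
tcp_pos: [0.6213, 0.2755, 0.087]
orientation: [-0.001, 0.567, 0.824, -0.001]
wrist_force: [0.1, -0.6, -0.3]
finger_gap: 0.0512
```

Run:
```python
from h import *
snap("pre2",scene=(330,130,65,65,9))
s=env.get_state();print(s["tcp_pos"],s["orientation"],s["clock"])
p=s["tcp_pos"];print(proj("scene",p-[0,0,.009]),proj("scene",p))
```

```text
[0.62178247 0.27570766 0.08813748] [-2.97731657e-04  5.66841419e-01  8.23826741e-01 -4.65637861e-04] 4.05
[357.09115147 168.36461216] [357.49945547 166.66785312]
```

View pics/scene_pre2.png

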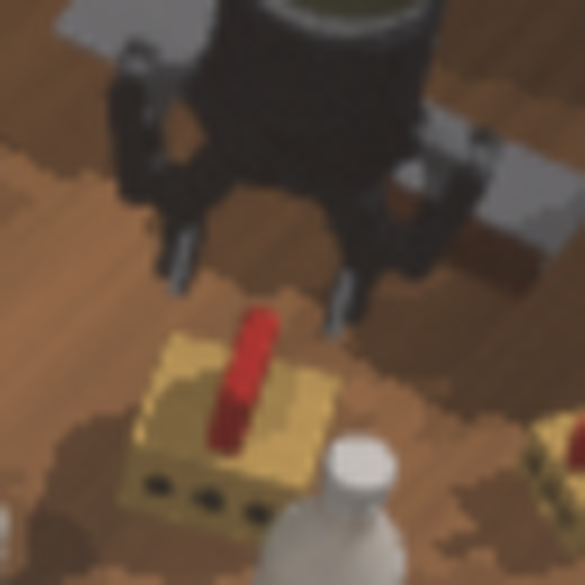

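Run:
```python
from h import *
snap("pre2",top=(150,140,65,65,9))
```

```text
(no output)
```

View pics/top_pre2.png

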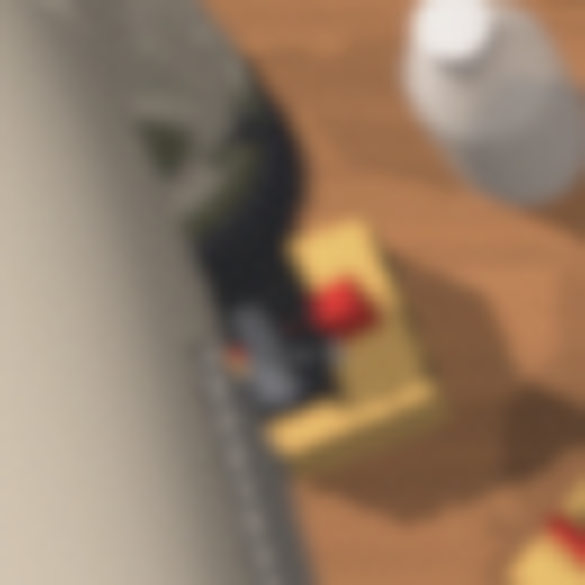

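View pics/scene_pre2_full.png

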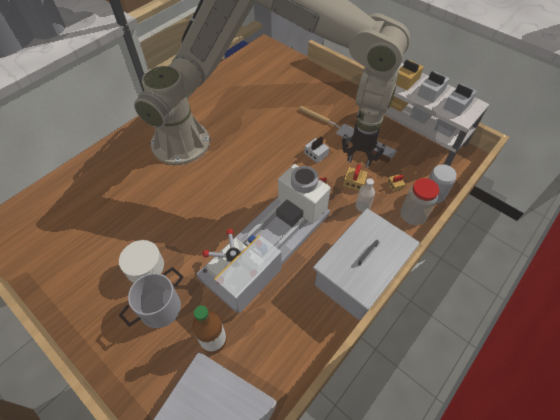

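Run:
```python
from h import *
c=np.array([.6218,.2757,0]);d=np.array([.93,.367,0]);e=np.array([.367,-.93,0])
for z in(.079,.1,.13):
  for s in(-.026,-.036):
   for w in(-.011,.011):
    p=c+s*d+w*e+[0,0,z]
    print(z,s,w,proj("scene",p).round(1),proj("top",p).round(1))
for uv in((187,180),(185,184),(183,185)): print(tri((350,162.5),uv))
```

```text
0.079 -0.026 -0.011 [350.4 164.1] [182.9 182.4]
0.079 -0.026 0.011 [348.9 168.8] [189.6 179.6]
0.079 -0.036 -0.011 [347.6 163.4] [184.  185.4]
0.079 -0.036 0.011 [346. 168.] [190.8 182.6]
0.1 -0.026 -0.011 [351.3 160.1] [181.3 180.9]
0.1 -0.026 0.011 [349.7 164.8] [188.2 178.1]
0.1 -0.036 -0.011 [348.4 159.4] [182.5 183.9]
0.1 -0.036 0.011 [346.8 164. ] [189.4 181.1]
0.13 -0.026 -0.011 [352.6 154.2] [179.  178.7]
0.13 -0.026 0.011 [351.  158.9] [186.  175.8]
0.13 -0.036 -0.011 [349.7 153.5] [180.2 181.8]
0.13 -0.036 0.011 [348.1 158.1] [187.2 178.9]
(array([0.59663721, 0.26021817, 0.10328103]), np.float64(0.004149428038136894))
(array([0.58940353, 0.27100177, 0.08745187]), np.float64(0.007866240550965103))
(array([0.58720299, 0.27775716, 0.0802726 ]), np.float64(0.005539105262984217))
```

The two views agree sideways, so the remaining mismatch is only in how far the tips reach down. It's safe to go to TCP z 0.064 and close.

Emit:
servo_tool --increments '[{"claw": 0.4, "x": 0, "y": 0.05, "z": -0.5, "ax": 0, "ay": 0, "az": 0}, {"claw": 0.4, "x": 0, "y": 0, "z": -0.45, "ax": 0, "ay": 0, "az": 0}, {"claw": 0.4, "x": 0, "y": 0, "z": 0, "ax": 0, "ay": 0, "az": 0}]'

```text
clock: 4.4
tcp_pos: [0.6209, 0.2774, 0.0624]
orientation: [-0.001, 0.566, 0.824, -0.001]
wrist_force: [-0.1, 0.2, -0.6]
finger_gap: 0.0516
```

Run:
```python
from h import *
snap("pre3",scene=(330,130,65,65,9))
s=env.get_state();print(s["tcp_pos"],s["orientation"],s["clock"])
```

```text
[0.62123195 0.27757834 0.06321016] [-7.86601580e-04  5.66384427e-01  8.24140159e-01 -1.02962903e-03] 4.45
```

View pics/scene_pre3.png

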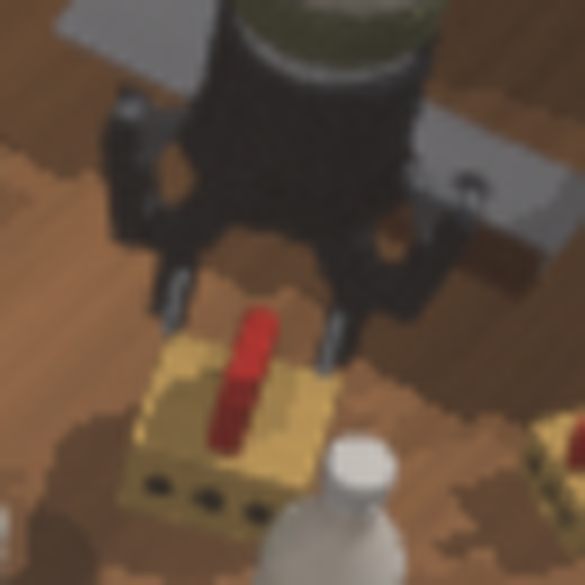

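Emit:
servo_tool --increments '[{"claw": 1, "x": 0, "y": 0, "z": 0, "ax": 0, "ay": 0, "az": 0}, {"claw": 1, "x": 0, "y": 0, "z": 0, "ax": 0, "ay": 0, "az": 0}, {"claw": 1, "x": 0, "y": 0, "z": 0, "ax": 0, "ay": 0, "az": 0}, {"claw": 1, "x": 0, "y": 0, "z": 0, "ax": 0, "ay": 0, "az": 0}]' --newtons 40

```text
clock: 4.85
tcp_pos: [0.6225, 0.278, 0.065]
orientation: [0.0, 0.566, 0.824, 0.0]
wrist_force: [-0.5, -0.1, -0.3]
finger_gap: -0.0001
```

Run:
```python
from h import *
snap("g",scene=(330,130,65,65,9),top=(150,140,65,65,9))
s=env.get_state();print(s["tcp_pos"],s["orientation"],s["clock"],s["finger_gap"],s["wrist_force"],s["ft_torque"])
```

```text
[0.62243987 0.27795729 0.06490216] [1.30415131e-04 5.66404591e-01 8.24127292e-01 1.71603918e-04] 4.95 0.00011941071132680683 [-0.88940189 -1.25447667  0.01158392] [ 0.03755232 -0.01923968 -0.03263619]
```

View pics/scene_g.png

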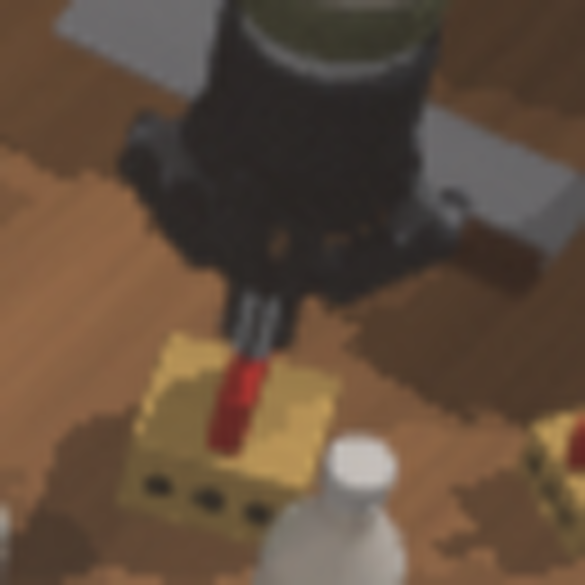

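View pics/top_g.png

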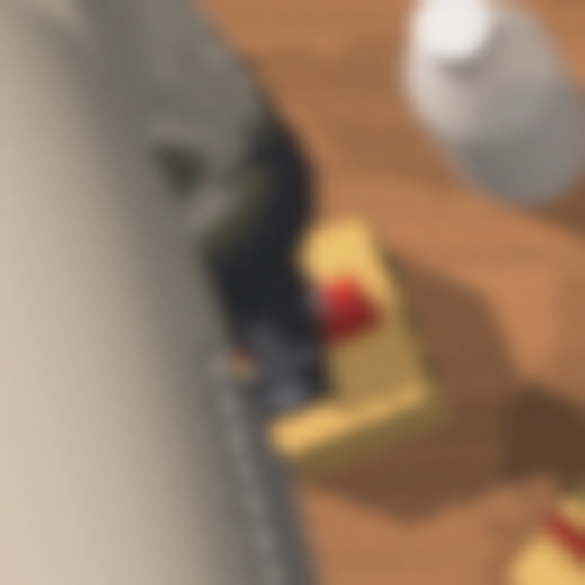

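Run:
```python
from h import *
print(tri((358.3,169.2),(185.5,172.5)))
for z in(.05,.065,.077,.082):print(proj("scene",[.6224,.278,z]).round(1),proj("scene",[.6224+.004,.278-.010,z]).round(1),proj("top",[.6224+.004,.278-.010,z]).round(1))
import cv2
a=cv2.imread("pics/scene_g_full.png")[150:190,340:380];b=cv2.imread("pics/top_g_full.png")[150:195,165:210]
cv2.imwrite("pics/z3.png",cv2.resize(a,None,fx=14,fy=14,interpolation=0));cv2.imwrite("pics/z4.png",cv2.resize(b,None,fx=13,fy=13,interpolation=0))
```

```text
(array([0.62600708, 0.27068016, 0.08122173]), np.float64(0.006514532573340114))
[356.3 173.4] [355.6 175.7] [187.7 174. ]
[357.  170.7] [356.3 173. ] [186.7 172.9]
[357.5 168.5] [356.8 170.8] [185.9 171.9]
[357.8 167.5] [357.  169.8] [185.5 171.6]
```

View pics/z3.png

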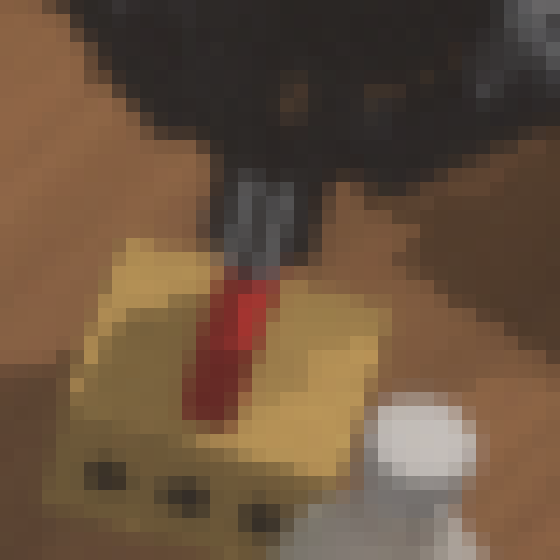

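View pics/z4.png

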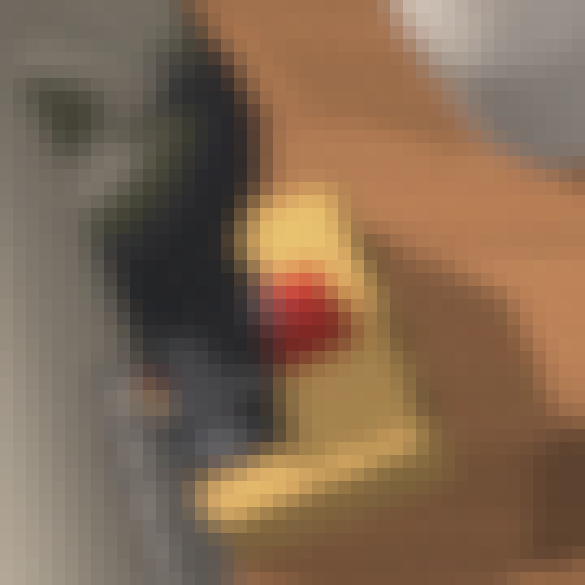

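The fingers shut fully with nothing between them. Both views put the tips at about z 0.078, just above the fin top, so the real tips sit about 30 mm higher than the stated offset implies. I'll open and go lower in steps, watching the force.

Emit:
servo_tool --increments '[{"claw": 0.4, "x": -0.04, "y": 0, "z": 0, "ax": 0, "ay": 0, "az": 0}, {"claw": 0.4, "x": 0, "y": 0, "z": 0, "ax": 0, "ay": 0, "az": 0}, {"claw": 0.4, "x": 0, "y": 0, "z": 0, "ax": 0, "ay": 0, "az": 0}, {"claw": 0.4, "x": 0, "y": 0, "z": -0.25, "ax": 0, "ay": 0, "az": 0}, {"claw": 0.4, "x": 0, "y": 0, "z": 0, "ax": 0, "ay": 0, "az": 0}]'

```text
clock: 5.45
tcp_pos: [0.6207, 0.2777, 0.0573]
orientation: [-0.0, 0.566, 0.824, -0.001]
wrist_force: [-0.1, 0.4, 0.1]
finger_gap: 0.0517
```

Emit:
servo_tool --increments '[{"claw": 0.4, "x": 0, "y": 0, "z": -0.2, "ax": 0, "ay": 0, "az": 0}, {"claw": 0.4, "x": 0, "y": 0, "z": 0, "ax": 0, "ay": 0, "az": 0}]'

```text
clock: 5.65
tcp_pos: [0.6208, 0.2777, 0.0524]
orientation: [-0.0, 0.566, 0.824, -0.001]
wrist_force: [-0.8, 0.2, -0.5]
finger_gap: 0.0514
```

Emit:
servo_tool --increments '[{"claw": 0.4, "x": 0, "y": 0, "z": -0.3, "ax": 0, "ay": 0, "az": 0}, {"claw": 0.4, "x": 0, "y": 0, "z": 0, "ax": 0, "ay": 0, "az": 0}]'

```text
clock: 5.85
tcp_pos: [0.6206, 0.2777, 0.0446]
orientation: [-0.001, 0.566, 0.824, -0.001]
wrist_force: [-0.2, -0.9, -0.2]
finger_gap: 0.0513
```

Run:
```python
from h import *
snap("pre4",scene=(330,130,65,65,9))
s=env.get_state();print(s["tcp_pos"],s["joint_pos"],s["wrist_force"])
```

```text
[0.62071931 0.27776015 0.04504438] [ 3.02843522e-01  6.00177007e-01  8.09103382e-02  1.05292949e+00
 -1.94275399e-06  1.50705778e+00] [0.6941714  0.69589747 0.70659804]
```

View pics/scene_pre4.png

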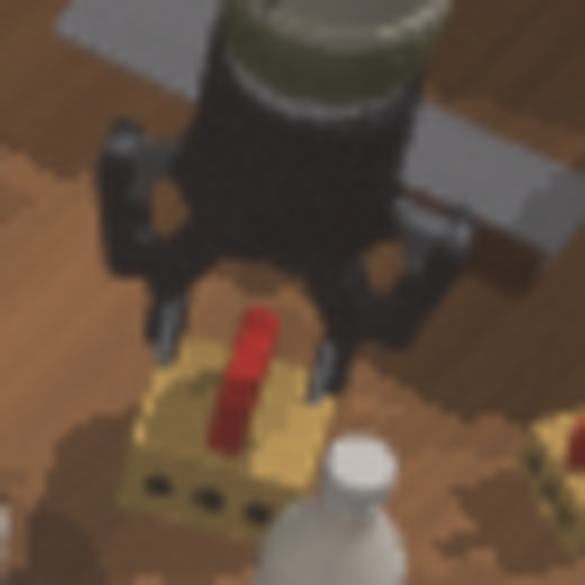

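Emit:
servo_tool --increments '[{"claw": 0.4, "x": 0, "y": 0, "z": -0.3, "ax": 0, "ay": 0, "az": 0}, {"claw": 1, "x": 0, "y": 0, "z": 0, "ax": 0, "ay": 0, "az": 0}, {"claw": 1, "x": 0, "y": 0, "z": 0, "ax": 0, "ay": 0, "az": 0}, {"claw": 1, "x": 0, "y": 0, "z": 0, "ax": 0, "ay": 0, "az": 0}, {"claw": 1, "x": 0, "y": 0, "z": 0, "ax": 0, "ay": 0, "az": 0}]' --newtons 60

```text
clock: 6.4
tcp_pos: [0.6215, 0.278, 0.0385]
orientation: [0.0, 0.566, 0.824, 0.0]
wrist_force: [-0.1, -0.0, -1.4]
finger_gap: 0.0126
```

Emit:
servo_tool --increments '[{"claw": 1, "x": 0, "y": 0, "z": 0.5, "ax": 0, "ay": 0, "az": 0}, {"claw": 1, "x": 0, "y": 0, "z": 1, "ax": 0, "ay": 0, "az": 0}, {"claw": 1, "x": 0, "y": 0, "z": 1, "ax": 0, "ay": 0, "az": 0}, {"claw": 1, "x": 0, "y": 0, "z": 1, "ax": 0, "ay": 0, "az": 0}, {"claw": 1, "x": -0.2, "y": -0.2, "z": 1, "ax": 0, "ay": 0, "az": 0}]'

```text
clock: 6.9
tcp_pos: [0.6161, 0.2731, 0.1519]
orientation: [-0.0, 0.566, 0.824, -0.0]
wrist_force: [0.0, -1.7, -4.8]
finger_gap: 0.0123
```

Emit:
servo_tool --increments '[{"claw": 1, "x": -0.3, "y": -0.6, "z": 1, "ax": 0, "ay": 0, "az": -0.2}, {"claw": 1, "x": -0.2, "y": -0.8, "z": 1, "ax": 0, "ay": 0, "az": -0.2}, {"claw": 1, "x": -0.2, "y": -1, "z": 0.7, "ax": 0, "ay": 0, "az": -0.2}, {"claw": 1, "x": -0.2, "y": -1, "z": 0, "ax": 0, "ay": 0, "az": -0.2}, {"claw": 1, "x": -0.2, "y": -1, "z": 0, "ax": 0, "ay": 0, "az": -0.2}]'

```text
clock: 7.4
tcp_pos: [0.5885, 0.1621, 0.2198]
orientation: [0.0, 0.623, 0.782, 0.0]
wrist_force: [-0.2, -0.4, -4.5]
finger_gap: 0.0125
```

Run:
```python
from h import *
snap("lift",scene=(280,80,120,120,5))
```

```text
(no output)
```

View pics/scene_lift.png

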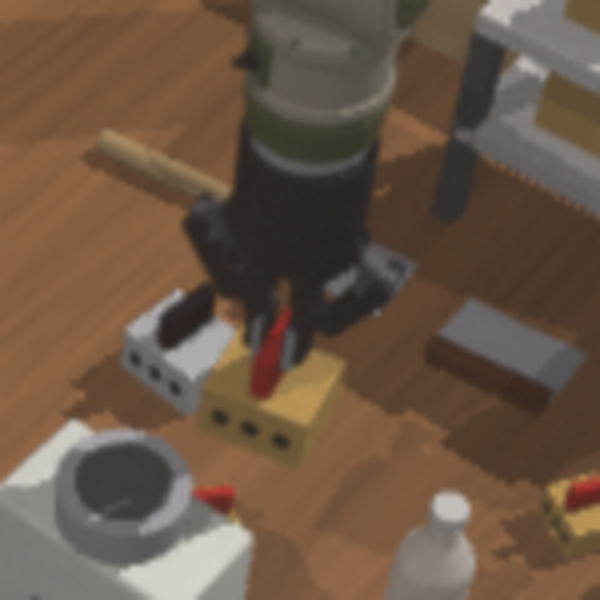

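The die is held well. Its underside is at about 0.18, so I'll go higher before crossing the hopper.

Emit:
servo_tool --increments '[{"claw": 1, "x": -0.2, "y": 0, "z": 1, "ax": 0, "ay": 0, "az": -0.3}, {"claw": 1, "x": -0.2, "y": -0.3, "z": 0.6, "ax": 0, "ay": 0, "az": -0.3}, {"claw": 1, "x": -0.2, "y": -1, "z": 0, "ax": 0, "ay": 0, "az": -0.3}, {"claw": 1, "x": -0.2, "y": -1, "z": 0, "ax": 0, "ay": 0, "az": -0.2}, {"claw": 1, "x": -0.2, "y": -1, "z": 0, "ax": 0, "ay": 0, "az": -0.2}]'

```text
clock: 7.95
tcp_pos: [0.563, 0.0799, 0.2588]
orientation: [-0.0, 0.691, 0.723, -0.0]
wrist_force: [1.0, 0.5, -4.8]
finger_gap: 0.0126
```

Emit:
servo_tool --increments '[{"claw": 1, "x": -0.2, "y": -1, "z": 0, "ax": 0, "ay": 0, "az": -0.24}, {"claw": 1, "x": -0.15, "y": -1, "z": 0, "ax": 0, "ay": 0, "az": 0}, {"claw": 1, "x": 0, "y": -1, "z": 0, "ax": 0, "ay": 0, "az": 0}, {"claw": 1, "x": 0, "y": -1, "z": 0, "ax": 0, "ay": 0, "az": 0}, {"claw": 1, "x": 0, "y": -1, "z": 0, "ax": 0, "ay": 0, "az": 0}]'

```text
clock: 8.45
tcp_pos: [0.5543, -0.0453, 0.2587]
orientation: [-0.0, 0.703, 0.711, -0.0]
wrist_force: [0.2, 0.6, -4.5]
finger_gap: 0.013
```

Emit:
servo_tool --increments '[{"claw": 1, "x": -0.05, "y": -0.8, "z": 0, "ax": 0, "ay": 0, "az": 0}, {"claw": 1, "x": 0, "y": -0.7, "z": -0.8, "ax": 0, "ay": 0, "az": 0}, {"claw": 1, "x": 0, "y": 0, "z": -1, "ax": 0, "ay": 0, "az": 0}, {"claw": 1, "x": 0, "y": 0, "z": -1, "ax": 0, "ay": 0, "az": 0}, {"claw": 1, "x": 0, "y": 0, "z": -1, "ax": 0, "ay": 0, "az": 0}]'

```text
clock: 8.95
tcp_pos: [0.5532, -0.0822, 0.1628]
orientation: [-0.0, 0.703, 0.711, -0.0]
wrist_force: [-0.6, -0.2, -4.5]
finger_gap: 0.0126
```

Emit:
servo_tool --increments '[{"claw": 1, "x": 0, "y": 0, "z": -1, "ax": 0, "ay": 0, "az": 0}, {"claw": 1, "x": 0, "y": 0, "z": -0.9, "ax": 0, "ay": 0, "az": 0}, {"claw": 1, "x": 0, "y": 0, "z": 0, "ax": 0, "ay": 0, "az": 0}]'

```text
clock: 9.25
tcp_pos: [0.5507, -0.0811, 0.1128]
orientation: [-0.003, 0.703, 0.711, -0.002]
wrist_force: [-1.6, 1.2, -5.7]
finger_gap: 0.0124
```

Run:
```python
from h import *
snap("bay",scene=(210,150,130,120,5),top=(225,130,160,110,5))
s=env.get_state();print(s["tcp_pos"],s["orientation"])
```

```text
[ 0.5533934  -0.0818524   0.11625443] [-5.19150103e-04  7.02840602e-01  7.11347136e-01 -2.64059221e-04]
```

View pics/scene_bay.png

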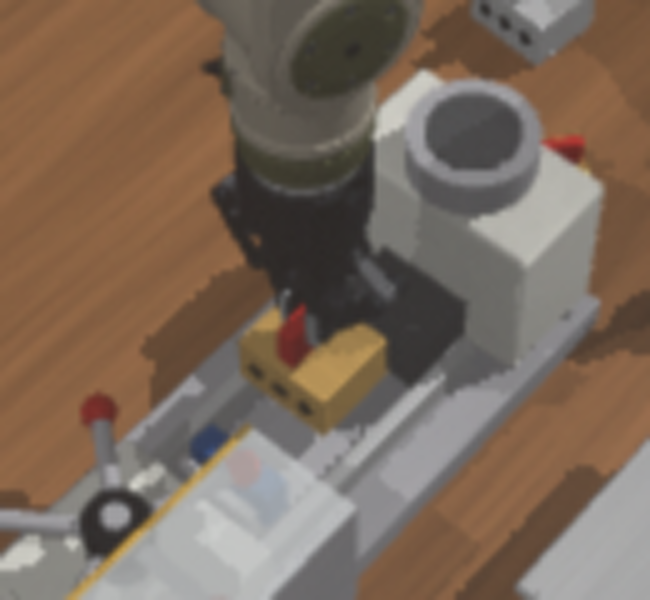

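View pics/top_bay.png

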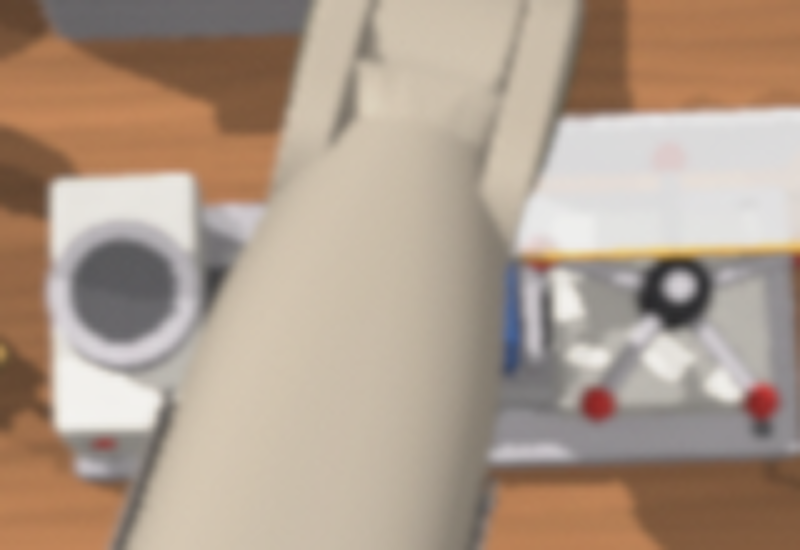

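Run:
```python
from h import *
s=lambda x,y:(210+x/5-.4,150+y/5-.4)
a=plane("scene",s(243,343),.1195);b=plane("scene",s(330,398),.1195);c=plane("scene",s(385,345),.1195)
print(a,b,c,"mid -y edge",(a+b)/2,np.linalg.norm(a-b),np.linalg.norm(b-c),np.degrees(np.arctan2((b-a)[1],(b-a)[0])))
# rails in pics: rear rail inner-top edge line
t0=lambda x,y:(220+x/4.4-.4,140+y/4.4-.4)
print("rail tops z.055 top: rear rail", [plane("top",t0(*p),.055) for p in((222,187),(475,180))],"front",[plane("top",t0(*p),.055) for p in((222,303),(510,296))])
print("nose top edge", plane("top",t0(282,195),.07),plane("top",t0(284,293),.07))
print("jaw", plane("top",t0(447,193),.07),plane("top",t0(450,280),.07))
```

```text
[ 0.52426984 -0.11222609  0.1195    ] [ 0.58939535 -0.10657014  0.1195    ] [ 0.58964923 -0.05694714  0.1195    ] mid -y edge [ 0.5568326  -0.10939812  0.1195    ] 0.06537064895946515 0.0496236519216992 4.963510724974834
rail tops z.055 top: rear rail [array([0.5927308 , 0.01239882, 0.055     ]), array([ 0.59304259, -0.16434038,  0.055     ])] front [array([0.51061136, 0.01406973, 0.055     ]), array([ 0.51047236, -0.18513937,  0.055     ])]
nose top edge [ 0.58271149 -0.02934467  0.07      ] [ 0.51410895 -0.02898796  0.07      ]
jaw [ 0.58111479 -0.14314264  0.07      ] [ 0.52024013 -0.14285393  0.07      ]
```

Run:
```python
import cv2
t=cv2.imread("pics/top0.png")
cv2.imwrite("pics/zz.png",cv2.resize(t[165:222,262:342],None,fx=10,fy=10,interpolation=0))
```

```text
(no output)
```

View pics/zz.png

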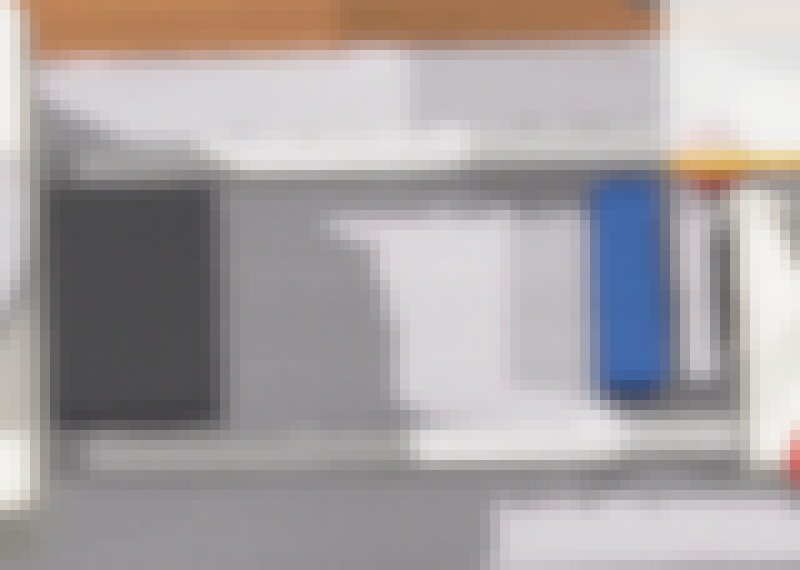

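Run:
```python
import cv2
t=cv2.imread("pics/scene_bay_full.png")
cv2.imwrite("pics/zz2.png",cv2.resize(t[195:250,235:305],None,fx=11,fy=11,interpolation=0))
```

```text
(no output)
```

View pics/zz2.png

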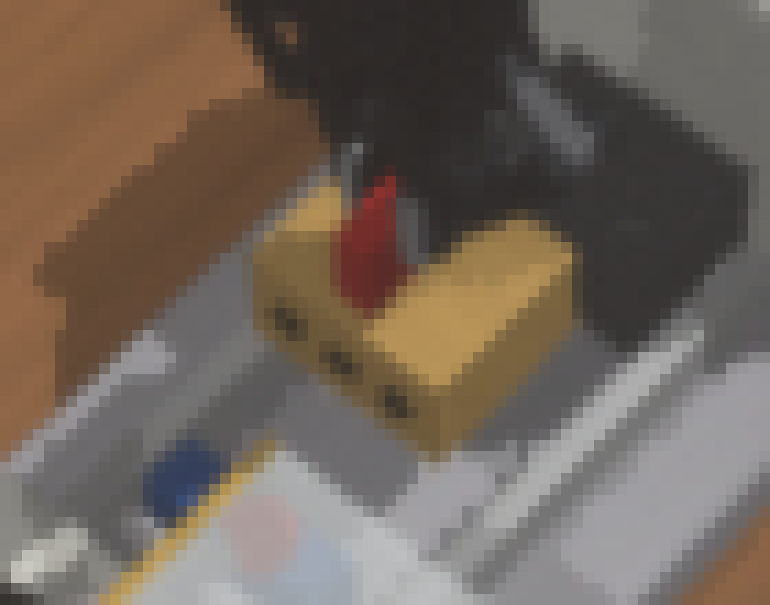

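Run:
```python
from h import *
s=lambda x,y:(235+x/11-.5,195+y/11-.5)
for z in(.1195,.125):
  a=plane("scene",s(257,240),z);b=plane("scene",s(447,387),z);c=plane("scene",s(578,258),z)
  print(a,b,c,(a+c)/2,np.linalg.norm(a-b),np.linalg.norm(b-c))
print("rear rail inner",plane("scene",s(490,510),.055),plane("scene",s(688,325),.055))
print("bottom corner",plane("scene",s(440,460),.0775))
```

```text
[ 0.51889554 -0.10795613  0.1195    ] [ 0.58946495 -0.10871386  0.1195    ] [ 0.58915586 -0.05431382  0.1195    ] [ 0.5540257  -0.08113498  0.1195    ] 0.07057348152792763 0.054400918234717384
[ 0.52151864 -0.11038857  0.125     ] [ 0.59170983 -0.11114224  0.125     ] [ 0.59140239 -0.05703376  0.125     ] [ 0.55646052 -0.08371117  0.125     ] 0.07019523384557229 0.05410934949253855
rear rail inner [ 0.59888722 -0.10230377  0.055     ] [ 0.60161597 -0.01893332  0.055     ]
bottom corner [ 0.58648311 -0.10902033  0.0775    ]
```

Emit:
servo_tool --increments '[{"claw": 1, "x": 0.08, "y": -0.05, "z": -0.4, "ax": 0, "ay": 0, "az": 0}, {"claw": 1, "x": 0, "y": 0, "z": -0.4, "ax": 0, "ay": 0, "az": 0}, {"claw": 1, "x": 0, "y": 0, "z": -0.3, "ax": 0, "ay": 0, "az": 0}, {"claw": 1, "x": 0, "y": 0, "z": -0.3, "ax": 0, "ay": 0, "az": 0}]'

```text
clock: 9.75
tcp_pos: [0.5557, -0.0833, 0.0803]
orientation: [-0.0, 0.703, 0.711, -0.0]
wrist_force: [0.3, 0.4, -5.0]
finger_gap: 0.0125
```

Emit:
servo_tool --increments '[{"claw": 1, "x": 0, "y": 0, "z": -0.2, "ax": 0, "ay": 0, "az": 0}, {"claw": 1, "x": 0, "y": 0, "z": -0.2, "ax": 0, "ay": 0, "az": 0}, {"claw": 1, "x": 0, "y": 0, "z": 0, "ax": 0, "ay": 0, "az": 0}]'

```text
clock: 10.05
tcp_pos: [0.5553, -0.0832, 0.0701]
orientation: [-0.001, 0.703, 0.711, -0.0]
wrist_force: [0.2, 0.3, -4.8]
finger_gap: 0.0128
```

Emit:
servo_tool --increments '[{"claw": 1, "x": 0, "y": 0, "z": -0.06, "ax": 0, "ay": 0, "az": 0}, {"claw": 1, "x": 0, "y": 0, "z": 0, "ax": 0, "ay": 0, "az": 0}]'

```text
clock: 10.25
tcp_pos: [0.556, -0.0834, 0.0696]
orientation: [0.0, 0.703, 0.711, 0.0]
wrist_force: [0.5, -0.2, -4.4]
finger_gap: 0.0122
```

Emit:
servo_tool --increments '[{"claw": 1, "x": 0, "y": 0, "z": -0.06, "ax": 0, "ay": 0, "az": 0}, {"claw": 1, "x": 0, "y": 0, "z": -0.04, "ax": 0, "ay": 0, "az": 0}, {"claw": 1, "x": 0, "y": 0, "z": 0, "ax": 0, "ay": 0, "az": 0}]'

```text
clock: 10.55
tcp_pos: [0.5565, -0.0835, 0.0684]
orientation: [0.001, 0.703, 0.711, 0.001]
wrist_force: [-2.1, 0.6, 5.1]
finger_gap: 0.0126
```

Emit:
servo_tool --increments '[{"claw": 0.5, "x": 0, "y": 0, "z": 0.05, "ax": 0, "ay": 0, "az": 0}, {"claw": 0.5, "x": 0, "y": 0, "z": 0, "ax": 0, "ay": 0, "az": 0}, {"claw": 0.5, "x": 0, "y": 0, "z": 0, "ax": 0, "ay": 0, "az": 0}, {"claw": 0.5, "x": 0, "y": 0, "z": 0.6, "ax": 0, "ay": 0, "az": 0}, {"claw": 0.5, "x": 0, "y": 0, "z": 1, "ax": 0, "ay": 0, "az": 0}]'

```text
clock: 11.05
tcp_pos: [0.5544, -0.0829, 0.1068]
orientation: [-0.002, 0.703, 0.711, -0.001]
wrist_force: [-0.7, 0.1, -0.0]
finger_gap: 0.0429
```

Emit:
servo_tool --increments '[{"claw": 0.5, "x": -0.5, "y": 0, "z": 1, "ax": 0, "ay": 0, "az": 0}, {"claw": 0.7, "x": -1, "y": -0.3, "z": 1, "ax": 0, "ay": 0, "az": 0}, {"claw": 1, "x": -1, "y": -1, "z": 0.4, "ax": 0, "ay": 0, "az": 0}, {"claw": 1, "x": -1, "y": -1, "z": 0, "ax": 0, "ay": 0, "az": 0}, {"claw": 1, "x": -1, "y": -1, "z": 0, "ax": 0, "ay": 0, "az": 0}]'

```text
clock: 11.55
tcp_pos: [0.443, -0.1667, 0.1689]
orientation: [0.001, 0.703, 0.712, 0.0]
wrist_force: [1.4, -1.6, 0.3]
finger_gap: -0.0005
```

Run:
```python
from h import *
snap("rel",scene=(180,150,160,140,5),top=(225,130,160,110,5))
s=env.get_state();print(s["tcp_pos"],s["joint_pos"],s["wrist_force"],s["clock"])
```

```text
[ 0.4411024  -0.16782571  0.16842754] [-5.33204629e-01  1.33450894e-01 -2.89960668e-01  1.14737809e+00
 -9.92265575e-04  1.02978629e+00] [ 0.5776171  -0.09914146  0.02749538] 11.65
```

View pics/scene_rel.png

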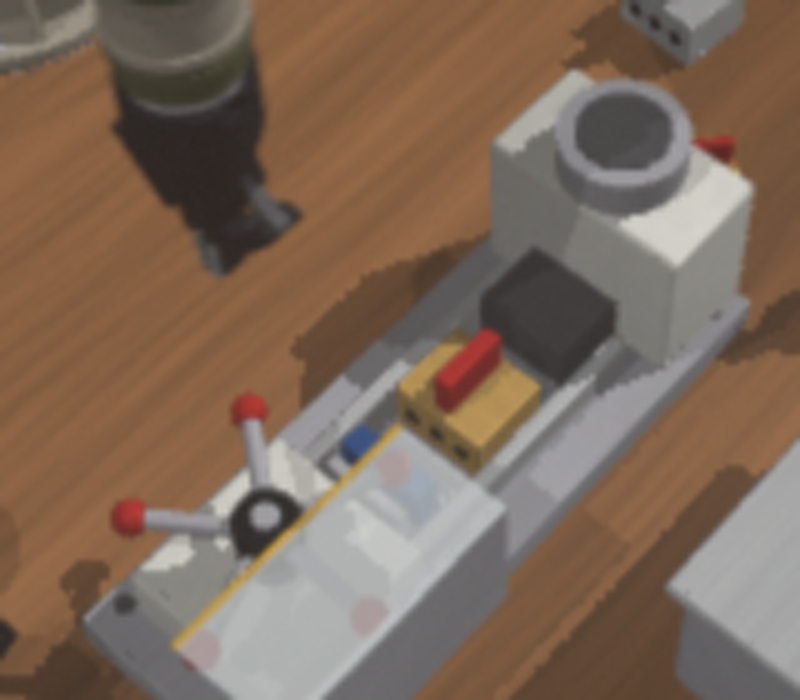

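View pics/top_rel.png

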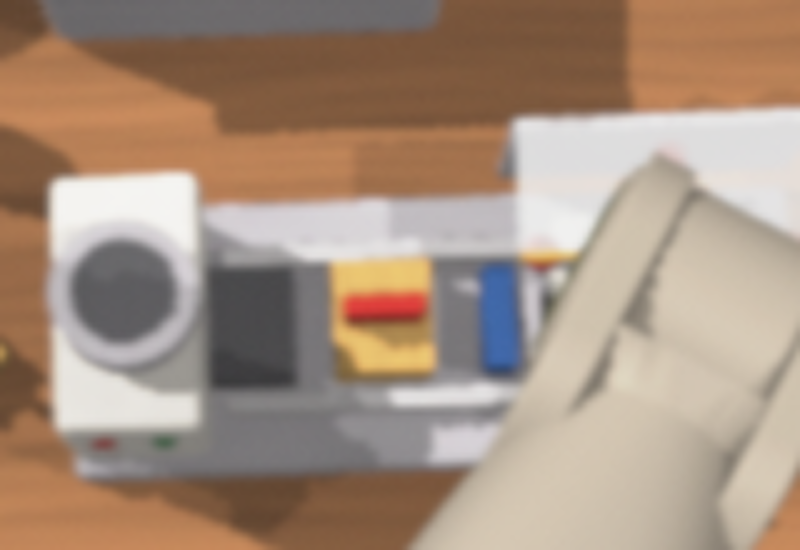

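Run:
```python
from h import *
import cv2
for dz in(-.017,0,.008,.013,.018):print(dz,proj("scene",[.4411,-.1678,.1684+dz]).round(1))
t=cv2.imread("pics/scene_rel_full.png")
cv2.imwrite("pics/zz3.png",cv2.resize(t[160:225,195:250],None,fx=9,fy=9,interpolation=0))
```

```text
-0.017 [224.5 208.7]
0 [223.8 205.5]
0.008 [223.5 204. ]
0.013 [223.3 203. ]
0.018 [223.1 202. ]
```

View pics/zz3.png

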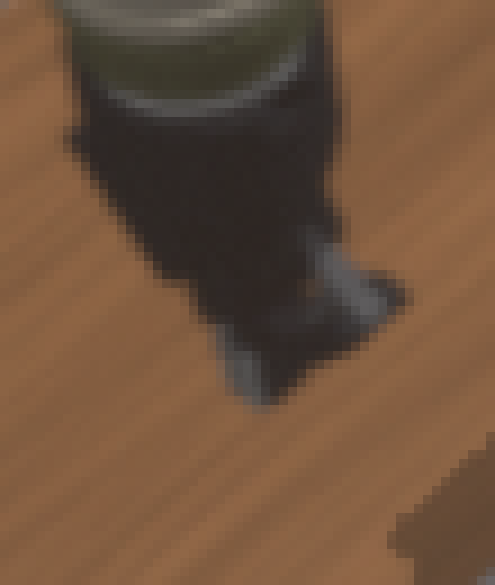

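Run:
```python
from h import *
tip=.1684+.014
# point on plane y=-.1678 (+-.011)
for uv in((238.9,193.5),(236.5,196),(233,198.5),(229,201)):
  o,d=ray("scene",uv)
  for y in(-.1788,-.1678):
    p=o+d*(y-o[1])/d[1];print(uv,y,"dx",round(p[0]-.4411,4),"above tip",round(p[2]-tip,4))
```

```text
(238.9, 193.5) -0.1788 dx 0.0913 above tip 0.1394
(238.9, 193.5) -0.1678 dx 0.0777 above tip 0.1157
(236.5, 196) -0.1788 dx 0.0801 above tip 0.1184
(236.5, 196) -0.1678 dx 0.0662 above tip 0.0941
(233, 198.5) -0.1788 dx 0.0638 above tip 0.0921
(233, 198.5) -0.1678 dx 0.0493 above tip 0.0671
(229, 201) -0.1788 dx 0.0443 above tip 0.0623
(229, 201) -0.1678 dx 0.0292 above tip 0.0364
```

Emit:
servo_tool --increments '[{"claw": 1, "x": 0.4, "y": -1, "z": 0, "ax": 0, "ay": 0, "az": 0}, {"claw": 1, "x": 0.4, "y": -1, "z": 0, "ax": 0, "ay": 0, "az": 0}, {"claw": 1, "x": 0.4, "y": -1, "z": 0, "ax": 0, "ay": 0, "az": 0}, {"claw": 1, "x": 0.4, "y": -1, "z": 0, "ax": 0, "ay": 0, "az": 0}, {"claw": 1, "x": 0.4, "y": -1, "z": 0, "ax": 0, "ay": 0, "az": 0}]'

```text
clock: 12.15
tcp_pos: [0.4942, -0.2916, 0.168]
orientation: [0.0, 0.703, 0.711, 0.0]
wrist_force: [-0.2, 0.3, -0.1]
finger_gap: 0.0001
```

Emit:
servo_tool --increments '[{"claw": 1, "x": 0.6, "y": -1, "z": 0, "ax": 0, "ay": 0, "az": 0}, {"claw": 1, "x": 0, "y": -0.4, "z": -0.2, "ax": 0, "ay": 0, "az": 0}, {"claw": 1, "x": 0, "y": 0, "z": -0.8, "ax": 0, "ay": 0, "az": 0}, {"claw": 1, "x": 0, "y": 0, "z": 0, "ax": 0, "ay": 0, "az": 0}]'

```text
clock: 12.55
tcp_pos: [0.5067, -0.3243, 0.1401]
orientation: [-0.003, 0.703, 0.711, -0.0]
wrist_force: [-0.1, 0.2, -0.1]
finger_gap: -0.0
```

Run:
```python
from h import *
snap("w0",scene=(170,180,130,120,5))
s=env.get_state();print(s["tcp_pos"],s["wrist_force"],s["clock"])
```

```text
[ 0.5070629  -0.32433736  0.14146909] [ 0.75028171  0.78572269 -0.22082053] 12.6
```

View pics/scene_w0.png

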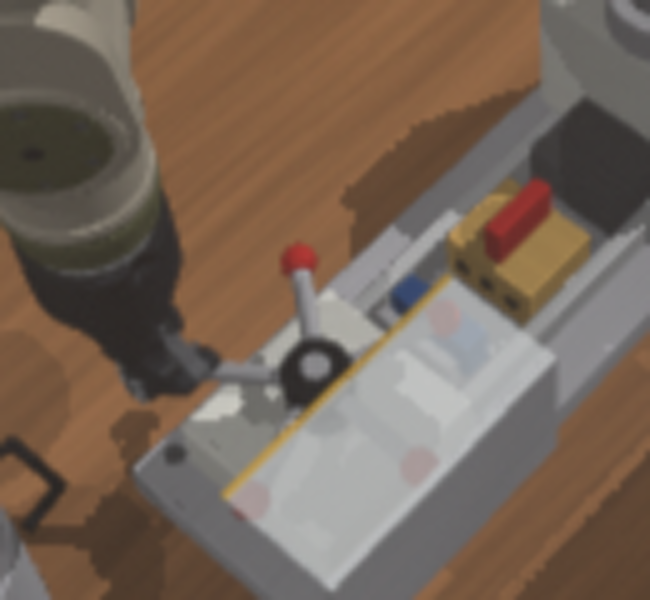

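The tip is above the −y side of the front spoke, near scene (200,259), clear of the ball. Going down.

Emit:
servo_tool --increments '[{"claw": 1, "x": 0, "y": 0, "z": -0.7, "ax": 0, "ay": 0, "az": 0}, {"claw": 1, "x": 0, "y": 0, "z": -0.7, "ax": 0, "ay": 0, "az": 0}, {"claw": 1, "x": 0, "y": 0, "z": -0.6, "ax": 0, "ay": 0, "az": 0}, {"claw": 1, "x": 0, "y": 0, "z": 0, "ax": 0, "ay": 0, "az": 0}]'

```text
clock: 13.0
tcp_pos: [0.5072, -0.3241, 0.0919]
orientation: [-0.002, 0.703, 0.712, -0.0]
wrist_force: [-0.6, 0.2, -0.8]
finger_gap: -0.0003
```

Run:
```python
from h import *
snap("w1",scene=(170,180,130,120,5))
s=env.get_state();print(s["tcp_pos"],s["wrist_force"],s["clock"])
```

```text
[ 0.50782107 -0.32477423  0.09320326] [ 0.66670318 -0.54038198 -0.8369465 ] 13.05
```

View pics/scene_w1.png

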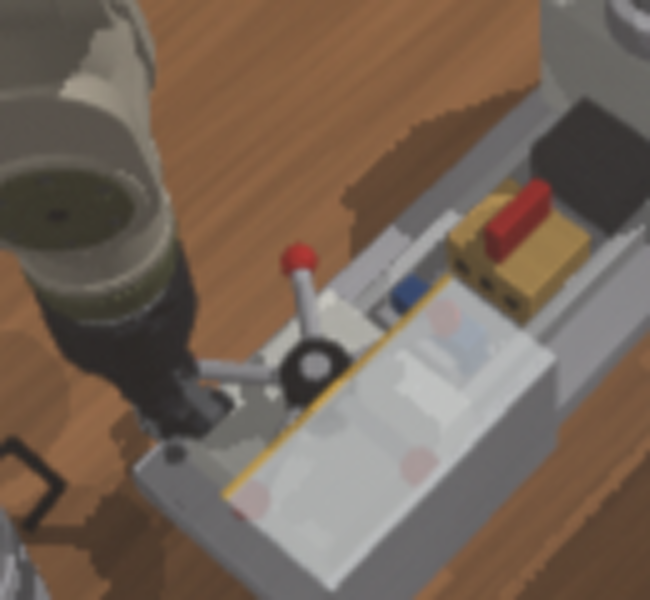

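Emit:
servo_tool --increments '[{"claw": 1, "x": 0, "y": 0.2, "z": 0, "ax": 0, "ay": 0, "az": 0}, {"claw": 1, "x": 0, "y": 0.3, "z": 0, "ax": 0, "ay": 0, "az": 0}, {"claw": 1, "x": 0, "y": 0.3, "z": 0, "ax": 0, "ay": 0, "az": 0}, {"claw": 1, "x": 0, "y": 0.3, "z": 0, "ax": 0, "ay": 0, "az": 0}, {"claw": 1, "x": 0, "y": 0.3, "z": 0, "ax": 0, "ay": 0, "az": 0}]'

```text
clock: 13.55
tcp_pos: [0.5092, -0.292, 0.0946]
orientation: [0.002, 0.703, 0.711, -0.001]
wrist_force: [-0.9, -8.0, 2.7]
finger_gap: 0.0
```

Emit:
servo_tool --increments '[{"claw": 1, "x": -0.05, "y": 0.3, "z": 0, "ax": 0, "ay": 0, "az": 0}, {"claw": 1, "x": -0.05, "y": 0.3, "z": 0, "ax": 0, "ay": 0, "az": 0}, {"claw": 1, "x": 0, "y": 0.3, "z": 0, "ax": 0, "ay": 0, "az": 0}, {"claw": 1, "x": 0, "y": 0.3, "z": 0, "ax": 0, "ay": 0, "az": 0}, {"claw": 1, "x": 0, "y": 0.3, "z": 0, "ax": 0, "ay": 0, "az": 0}]'

```text
clock: 14.05
tcp_pos: [0.5051, -0.2547, 0.094]
orientation: [0.001, 0.703, 0.711, -0.002]
wrist_force: [-2.1, -8.1, 2.3]
finger_gap: -0.0003
```

Emit:
servo_tool --increments '[{"claw": 1, "x": 0, "y": 0.3, "z": 0, "ax": 0, "ay": 0, "az": 0}, {"claw": 1, "x": 0, "y": 0.3, "z": 0, "ax": 0, "ay": 0, "az": 0}, {"claw": 1, "x": 0, "y": 0.3, "z": 0, "ax": 0, "ay": 0, "az": 0}, {"claw": 1, "x": 0, "y": 0, "z": 0, "ax": 0, "ay": 0, "az": 0}]'

```text
clock: 14.45
tcp_pos: [0.5062, -0.2312, 0.0943]
orientation: [0.001, 0.703, 0.711, -0.001]
wrist_force: [-1.1, -4.1, 3.0]
finger_gap: 0.0001
```

Run:
```python
from h import *
snap("w2",scene=(170,180,130,120,5))
s=env.get_state();print(s["tcp_pos"],s["wrist_force"],s["clock"])
```

```text
[ 0.50605959 -0.23113566  0.09415895] [-1.03341222 -3.81745302  2.6559524 ] 14.5
```

View pics/scene_w2.png

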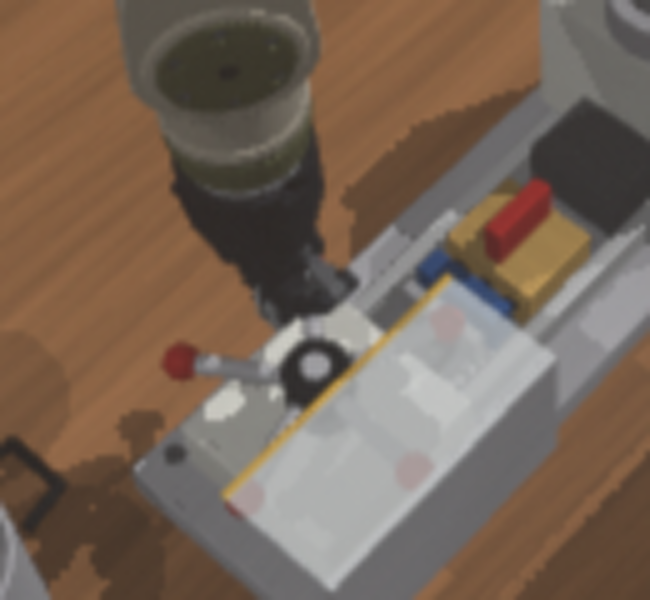

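Run:
```python
from h import *
p=plane("scene",(205.6,251.9),.12)-[.002,-.0005,0];d=p-[.5545,-.2494,.12];print(p,np.linalg.norm(d),np.degrees(np.arctan2(d[1],d[0]))%360-.7)
```

```text
[ 0.48734779 -0.29422495  0.12      ] 0.08073843857212223 213.0236146625151
```

Emit:
servo_tool --increments '[{"claw": 1, "x": 0, "y": -0.3, "z": 0, "ax": 0, "ay": 0, "az": 0}, {"claw": 1, "x": 0, "y": 0, "z": 0.8, "ax": 0, "ay": 0, "az": 0}, {"claw": 1, "x": 0, "y": 0, "z": 1, "ax": 0, "ay": 0, "az": 0}, {"claw": 1, "x": 0, "y": -0.5, "z": 0.6, "ax": 0, "ay": 0, "az": 0}, {"claw": 1, "x": 0, "y": -1, "z": 0, "ax": 0, "ay": 0, "az": 0}]'

```text
clock: 15.0
tcp_pos: [0.5067, -0.2749, 0.1553]
orientation: [0.001, 0.702, 0.712, 0.001]
wrist_force: [0.8, -1.3, -0.1]
finger_gap: -0.0002
```

Emit:
servo_tool --increments '[{"claw": 1, "x": 0, "y": -1, "z": 0, "ax": 0, "ay": 0, "az": 0}, {"claw": 1, "x": 0, "y": -0.8, "z": 0, "ax": 0, "ay": 0, "az": 0}, {"claw": 1, "x": 0, "y": 0, "z": -0.8, "ax": 0, "ay": 0, "az": 0}, {"claw": 1, "x": 0, "y": 0, "z": -0.8, "ax": 0, "ay": 0, "az": 0}, {"claw": 1, "x": 0, "y": 0, "z": -0.8, "ax": 0, "ay": 0, "az": 0}]'

```text
clock: 15.5
tcp_pos: [0.5053, -0.3207, 0.0918]
orientation: [-0.001, 0.703, 0.711, 0.0]
wrist_force: [0.2, 0.6, -0.4]
finger_gap: -0.0002
```

Emit:
servo_tool --increments '[{"claw": 1, "x": 0, "y": 0.2, "z": 0, "ax": 0, "ay": 0, "az": 0}, {"claw": 1, "x": 0, "y": 0.25, "z": 0, "ax": 0, "ay": 0, "az": 0}, {"claw": 1, "x": 0, "y": 0.25, "z": 0, "ax": 0, "ay": 0, "az": 0}, {"claw": 1, "x": 0, "y": 0.25, "z": 0, "ax": 0, "ay": 0, "az": 0}, {"claw": 1, "x": 0, "y": 0.25, "z": 0, "ax": 0, "ay": 0, "az": 0}]'

```text
clock: 16.0
tcp_pos: [0.5071, -0.2921, 0.0951]
orientation: [0.003, 0.703, 0.711, -0.001]
wrist_force: [-1.0, -6.7, 2.5]
finger_gap: 0.0004
```

Emit:
servo_tool --increments '[{"claw": 1, "x": -0.03, "y": 0.2, "z": 0, "ax": 0, "ay": 0, "az": 0}, {"claw": 1, "x": -0.03, "y": 0.2, "z": 0, "ax": 0, "ay": 0, "az": 0}, {"claw": 1, "x": 0, "y": 0.2, "z": 0, "ax": 0, "ay": 0, "az": 0}, {"claw": 1, "x": 0, "y": 0.2, "z": 0, "ax": 0, "ay": 0, "az": 0}, {"claw": 1, "x": 0, "y": 0.2, "z": 0, "ax": 0, "ay": 0, "az": 0}]'

```text
clock: 16.5
tcp_pos: [0.5041, -0.2674, 0.0948]
orientation: [0.002, 0.703, 0.711, -0.002]
wrist_force: [-4.6, -8.3, 3.7]
finger_gap: 0.0001
```

Emit:
servo_tool --increments '[{"claw": 1, "x": 0, "y": 0.15, "z": 0, "ax": 0, "ay": 0, "az": 0}, {"claw": 1, "x": 0, "y": 0.15, "z": 0, "ax": 0, "ay": 0, "az": 0}, {"claw": 1, "x": 0, "y": 0.15, "z": 0, "ax": 0, "ay": 0, "az": 0}]'

```text
clock: 16.8
tcp_pos: [0.5037, -0.2562, 0.0946]
orientation: [0.001, 0.703, 0.711, -0.002]
wrist_force: [-3.9, -7.2, 2.9]
finger_gap: -0.0001
```

Run:
```python
from h import *
snap("w3",scene=(170,180,130,120,5))
s=env.get_state();print(s["tcp_pos"],s["wrist_force"],s["clock"])
```

```text
[ 0.50369712 -0.25550854  0.09456983] [-2.68029834 -6.26739299  3.64743409] 16.85
```

View pics/scene_w3.png

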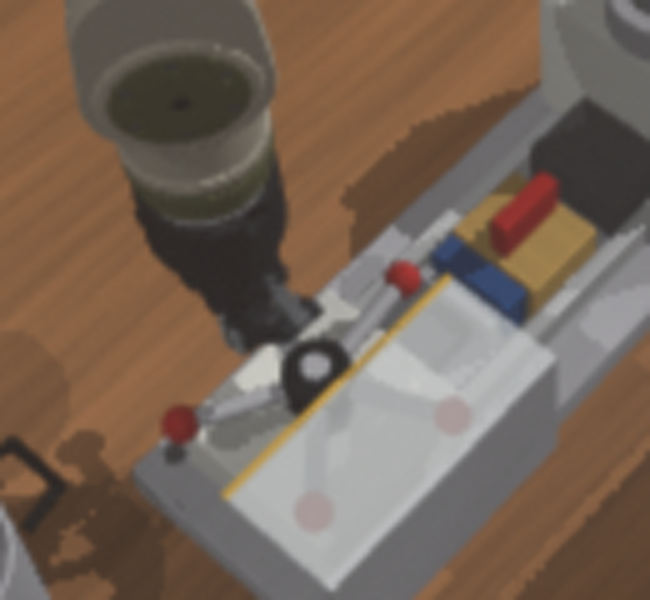

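Emit:
servo_tool --increments '[{"claw": 1, "x": 0, "y": 0.15, "z": 0, "ax": 0, "ay": 0, "az": 0}, {"claw": 1, "x": 0, "y": 0.15, "z": 0, "ax": 0, "ay": 0, "az": 0}, {"claw": 1, "x": 0, "y": 0.15, "z": 0, "ax": 0, "ay": 0, "az": 0}]'

```text
clock: 17.15
tcp_pos: [0.5051, -0.2453, 0.0948]
orientation: [0.003, 0.703, 0.711, -0.001]
wrist_force: [0.4, -8.6, 0.1]
finger_gap: -0.0
```

Emit:
servo_tool --increments '[{"claw": 1, "x": 0, "y": 0.12, "z": 0, "ax": 0, "ay": 0, "az": 0}, {"claw": 1, "x": 0, "y": 0.12, "z": 0, "ax": 0, "ay": 0, "az": 0}, {"claw": 1, "x": 0, "y": 0.12, "z": 0, "ax": 0, "ay": 0, "az": 0}]'

```text
clock: 17.45
tcp_pos: [0.5056, -0.2366, 0.0951]
orientation: [0.003, 0.703, 0.711, -0.001]
wrist_force: [1.1, -9.0, 2.2]
finger_gap: 0.0004
```

Emit:
servo_tool --increments '[{"claw": 1, "x": 0, "y": 0.1, "z": 0, "ax": 0, "ay": 0, "az": 0}, {"claw": 1, "x": 0, "y": 0.1, "z": 0, "ax": 0, "ay": 0, "az": 0}]'

```text
clock: 17.65
tcp_pos: [0.5054, -0.2315, 0.0953]
orientation: [0.003, 0.703, 0.711, -0.001]
wrist_force: [-1.4, -8.0, 3.0]
finger_gap: 0.0002
```

Run:
```python
from h import *
snap("w4",scene=(170,160,130,120,5),top=(225,130,160,110,5))
s=env.get_state();print(s["tcp_pos"],s["wrist_force"],s["clock"])
```

```text
[ 0.5051316  -0.23090173  0.09518335] [-0.36967742 -7.10603135  3.91698904] 17.75
```

View pics/scene_w4.png

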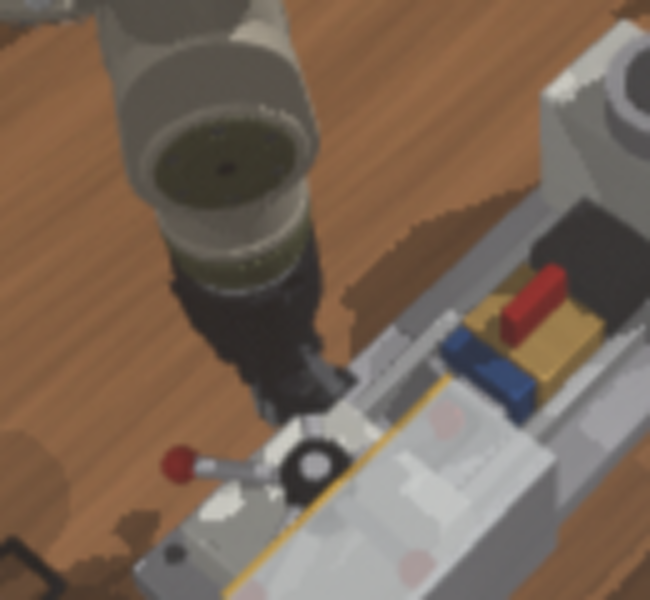

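View pics/top_w4.png

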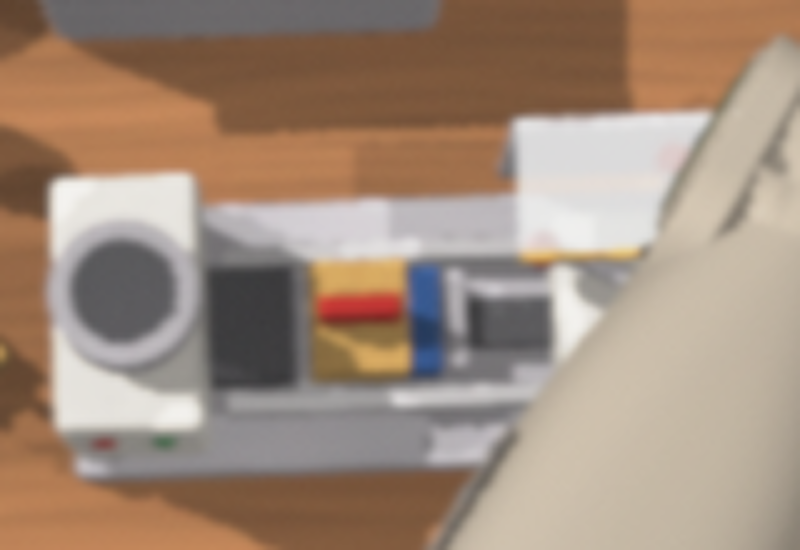

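Gap left to the nose is about 3 px in the top view, about 7 mm or 0.4 rad of wheel. I'll go back for the third spoke.

Emit:
servo_tool --increments '[{"claw": 1, "x": 0, "y": -0.3, "z": 0, "ax": 0, "ay": 0, "az": 0}, {"claw": 1, "x": 0, "y": 0, "z": 0.8, "ax": 0, "ay": 0, "az": 0}, {"claw": 1, "x": 0, "y": 0, "z": 1, "ax": 0, "ay": 0, "az": 0}, {"claw": 1, "x": 0, "y": -0.5, "z": 0.6, "ax": 0, "ay": 0, "az": 0}, {"claw": 1, "x": 0, "y": -1, "z": 0, "ax": 0, "ay": 0, "az": 0}]'

```text
clock: 18.25
tcp_pos: [0.5054, -0.2732, 0.1561]
orientation: [0.001, 0.702, 0.712, 0.001]
wrist_force: [0.7, -0.2, 0.1]
finger_gap: 0.0
```

Emit:
servo_tool --increments '[{"claw": 1, "x": 0, "y": -1, "z": 0, "ax": 0, "ay": 0, "az": 0}, {"claw": 1, "x": 0, "y": -0.85, "z": 0, "ax": 0, "ay": 0, "az": 0}, {"claw": 1, "x": 0, "y": 0, "z": -0.8, "ax": 0, "ay": 0, "az": 0}, {"claw": 1, "x": 0, "y": 0, "z": -0.8, "ax": 0, "ay": 0, "az": 0}, {"claw": 1, "x": 0, "y": 0, "z": -0.8, "ax": 0, "ay": 0, "az": 0}]'

```text
clock: 18.75
tcp_pos: [0.504, -0.3199, 0.0925]
orientation: [-0.001, 0.703, 0.711, 0.001]
wrist_force: [-0.1, -0.2, -0.5]
finger_gap: 0.0002
```

Emit:
servo_tool --increments '[{"claw": 1, "x": 0, "y": 0.2, "z": 0, "ax": 0, "ay": 0, "az": 0}, {"claw": 1, "x": 0, "y": 0.2, "z": 0, "ax": 0, "ay": 0, "az": 0}, {"claw": 1, "x": 0, "y": 0.15, "z": 0, "ax": 0, "ay": 0, "az": 0}]'

```text
clock: 19.05
tcp_pos: [0.5053, -0.3079, 0.0946]
orientation: [0.002, 0.703, 0.711, -0.001]
wrist_force: [0.8, -6.3, -1.4]
finger_gap: 0.0003
```

Emit:
servo_tool --increments '[{"claw": 1, "x": 0, "y": 0.12, "z": 0, "ax": 0, "ay": 0, "az": 0}, {"claw": 1, "x": 0, "y": 0.12, "z": 0, "ax": 0, "ay": 0, "az": 0}, {"claw": 1, "x": 0, "y": 0.12, "z": 0, "ax": 0, "ay": 0, "az": 0}]'

```text
clock: 19.35
tcp_pos: [0.5066, -0.2998, 0.0961]
orientation: [0.004, 0.703, 0.711, -0.0]
wrist_force: [1.9, -4.8, 2.2]
finger_gap: -0.0002
```

Emit:
servo_tool --increments '[{"claw": 1, "x": 0, "y": 0.1, "z": 0, "ax": 0, "ay": 0, "az": 0}, {"claw": 1, "x": 0, "y": 0.1, "z": 0, "ax": 0, "ay": 0, "az": 0}]'

```text
clock: 19.55
tcp_pos: [0.5063, -0.2945, 0.0958]
orientation: [0.003, 0.703, 0.711, -0.0]
wrist_force: [1.7, -5.6, 4.1]
finger_gap: -0.0
```

Emit:
servo_tool --increments '[{"claw": 1, "x": 0, "y": 0.1, "z": 0, "ax": 0, "ay": 0, "az": 0}, {"claw": 1, "x": 0, "y": 0.1, "z": 0, "ax": 0, "ay": 0, "az": 0}]'

```text
clock: 19.75
tcp_pos: [0.5055, -0.2899, 0.0955]
orientation: [0.003, 0.703, 0.711, -0.001]
wrist_force: [-0.7, -7.6, 3.4]
finger_gap: -0.0002
```

Emit:
servo_tool --increments '[{"claw": 1, "x": 0, "y": 0.1, "z": 0, "ax": 0, "ay": 0, "az": 0}, {"claw": 1, "x": 0, "y": 0.1, "z": 0, "ax": 0, "ay": 0, "az": 0}]'

```text
clock: 19.95
tcp_pos: [0.5052, -0.285, 0.0954]
orientation: [0.003, 0.703, 0.711, -0.001]
wrist_force: [-0.8, -7.7, 2.7]
finger_gap: 0.0001
```

Emit:
servo_tool --increments '[{"claw": 1, "x": 0, "y": 0.1, "z": 0, "ax": 0, "ay": 0, "az": 0}]'

```text
clock: 20.05
tcp_pos: [0.5051, -0.2824, 0.0953]
orientation: [0.003, 0.703, 0.711, -0.001]
wrist_force: [-1.8, -7.8, 3.4]
finger_gap: -0.0
```

Emit:
servo_tool --increments '[{"claw": 1, "x": 0, "y": 0.1, "z": 0, "ax": 0, "ay": 0, "az": 0}]'

```text
clock: 20.15
tcp_pos: [0.5049, -0.2799, 0.0952]
orientation: [0.002, 0.703, 0.711, -0.001]
wrist_force: [-1.4, -7.4, 2.9]
finger_gap: 0.0004
```

Run:
```python
from h import *
snap("w5",top=(255,170,80,50,10))
s=env.get_state();print(s["tcp_pos"],s["wrist_force"],s["clock"])
```

```text
[ 0.50485527 -0.27943163  0.09524188] [-0.99453339 -7.30671376  3.41929252] 20.2
```

View pics/top_w5.png

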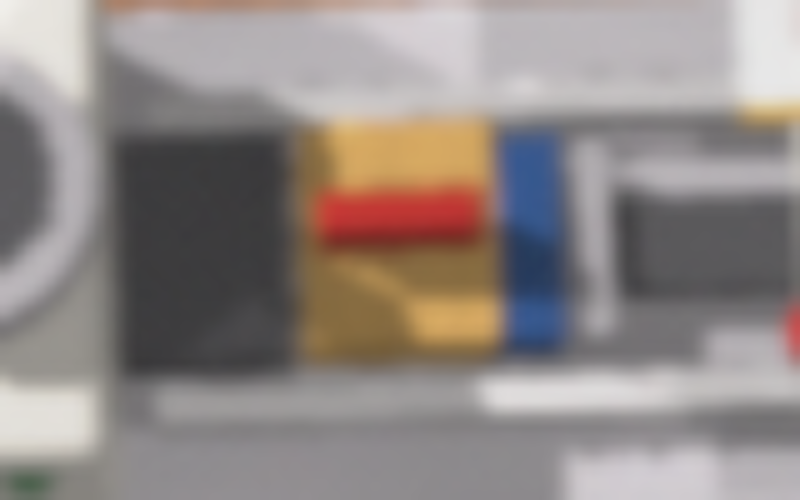

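The die is almost at the nose, with a gap of about 1 px. Single small rows from here.

Emit:
servo_tool --increments '[{"claw": 1, "x": 0, "y": 0.08, "z": 0, "ax": 0, "ay": 0, "az": 0}]'

```text
clock: 20.3
tcp_pos: [0.5048, -0.278, 0.0952]
orientation: [0.002, 0.703, 0.711, -0.001]
wrist_force: [-1.1, -7.5, 2.8]
finger_gap: -0.0005
```

Emit:
servo_tool --increments '[{"claw": 1, "x": 0, "y": 0.08, "z": 0, "ax": 0, "ay": 0, "az": 0}]'

```text
clock: 20.4
tcp_pos: [0.5047, -0.2759, 0.0951]
orientation: [0.002, 0.703, 0.711, -0.001]
wrist_force: [-2.5, -7.2, 3.5]
finger_gap: -0.0001
```

Emit:
servo_tool --increments '[{"claw": 1, "x": 0, "y": 0.08, "z": 0, "ax": 0, "ay": 0, "az": 0}]'

```text
clock: 20.5
tcp_pos: [0.5046, -0.2738, 0.0951]
orientation: [0.002, 0.703, 0.711, -0.001]
wrist_force: [-2.9, -6.9, 2.9]
finger_gap: 0.0004
```

Emit:
servo_tool --increments '[{"claw": 1, "x": 0, "y": 0.08, "z": 0, "ax": 0, "ay": 0, "az": 0}]'

```text
clock: 20.6
tcp_pos: [0.5045, -0.2718, 0.0951]
orientation: [0.002, 0.703, 0.711, -0.001]
wrist_force: [-2.1, -7.0, 4.2]
finger_gap: -0.0
```

Emit:
servo_tool --increments '[{"claw": 1, "x": 0, "y": 0.08, "z": 0, "ax": 0, "ay": 0, "az": 0}]'

```text
clock: 20.7
tcp_pos: [0.5043, -0.27, 0.0951]
orientation: [0.002, 0.703, 0.711, -0.002]
wrist_force: [-3.1, -9.0, 3.5]
finger_gap: -0.0003
```

Emit:
servo_tool --increments '[{"claw": 1, "x": 0, "y": 0.08, "z": 0, "ax": 0, "ay": 0, "az": 0}]'

```text
clock: 20.8
tcp_pos: [0.5041, -0.2687, 0.0951]
orientation: [0.002, 0.703, 0.711, -0.002]
wrist_force: [-4.7, -12.7, 2.5]
finger_gap: -0.0002
```

It's stiffening: torque about the hub is about 0.55 N·m, or 9 N at 60 mm. I'll hold one row to see where it settles.

Emit:
servo_tool --increments '[{"claw": 1, "x": 0, "y": 0, "z": 0, "ax": 0, "ay": 0, "az": 0}]'

```text
clock: 20.9
tcp_pos: [0.504, -0.2685, 0.0951]
orientation: [0.002, 0.703, 0.711, -0.002]
wrist_force: [-3.9, -9.1, 4.0]
finger_gap: -0.0001
```

Emit:
servo_tool --increments '[{"claw": 1, "x": 0, "y": 0.06, "z": 0, "ax": 0, "ay": 0, "az": 0}]'

```text
clock: 21.0
tcp_pos: [0.504, -0.2679, 0.0951]
orientation: [0.003, 0.704, 0.711, -0.003]
wrist_force: [-5.4, -12.6, 3.2]
finger_gap: 0.0003
```

Emit:
servo_tool --increments '[{"claw": 1, "x": 0, "y": 0.06, "z": 0, "ax": 0, "ay": 0, "az": 0}]'

```text
clock: 21.1
tcp_pos: [0.5038, -0.267, 0.0952]
orientation: [0.003, 0.704, 0.711, -0.003]
wrist_force: [-5.4, -14.5, 1.6]
finger_gap: -0.0001
```

The torque is 0.64 N·m, about 10.7 N at 60 mm, in the middle of the snug range. I'll stop here and back away.

Emit:
servo_tool --increments '[{"claw": 1, "x": 0, "y": -0.15, "z": 0, "ax": 0, "ay": 0, "az": 0}, {"claw": 1, "x": 0, "y": -0.3, "z": 0, "ax": 0, "ay": 0, "az": 0}, {"claw": 1, "x": -0.1, "y": -0.2, "z": 0.4, "ax": 0, "ay": 0, "az": 0}, {"claw": 1, "x": 0, "y": 0, "z": 1, "ax": 0, "ay": 0, "az": 0}, {"claw": 1, "x": 0, "y": 0, "z": 1, "ax": 0, "ay": 0, "az": 0}]'

```text
clock: 21.6
tcp_pos: [0.5011, -0.2784, 0.1539]
orientation: [-0.001, 0.703, 0.711, 0.0]
wrist_force: [0.1, -0.1, 0.7]
finger_gap: 0.0
```

Emit:
servo_tool --increments '[{"claw": 1, "x": 0, "y": 0, "z": 1, "ax": 0, "ay": 0, "az": 0}, {"claw": 1, "x": -1, "y": 0, "z": 1, "ax": 0, "ay": 0, "az": 0}, {"claw": 1, "x": -1, "y": 0, "z": 0.5, "ax": 0, "ay": 0, "az": 0}, {"claw": 1, "x": -1, "y": 0, "z": 0, "ax": 0, "ay": 0, "az": 0}, {"claw": 1, "x": 0, "y": 0, "z": 0, "ax": 0, "ay": 0, "az": 0}]'

```text
clock: 22.1
tcp_pos: [0.4247, -0.2784, 0.2172]
orientation: [-0.0, 0.703, 0.711, 0.0]
wrist_force: [0.5, 0.1, 0.2]
finger_gap: -0.0002
```

Run:
```python
from h import *
snap("end",top=(255,160,120,65,6),scene=(170,150,170,140,4))
s=env.get_state();print(s["tcp_pos"],s["wrist_force"],s["clock"])
```

```text
[ 0.42668976 -0.27894121  0.21646864] [ 0.62133193 -0.333415    0.39772793] 22.2
```

View pics/top_end.png

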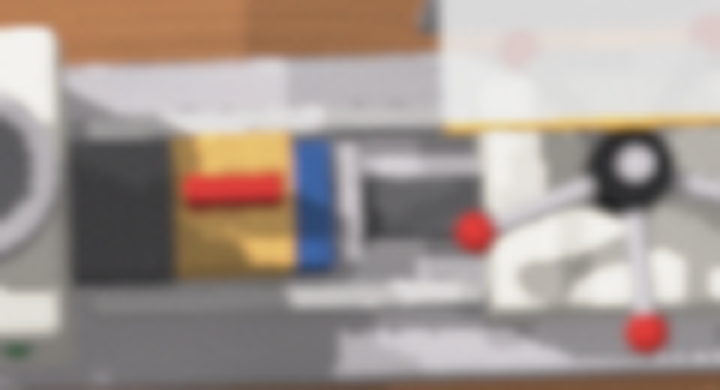

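View pics/scene_end.png

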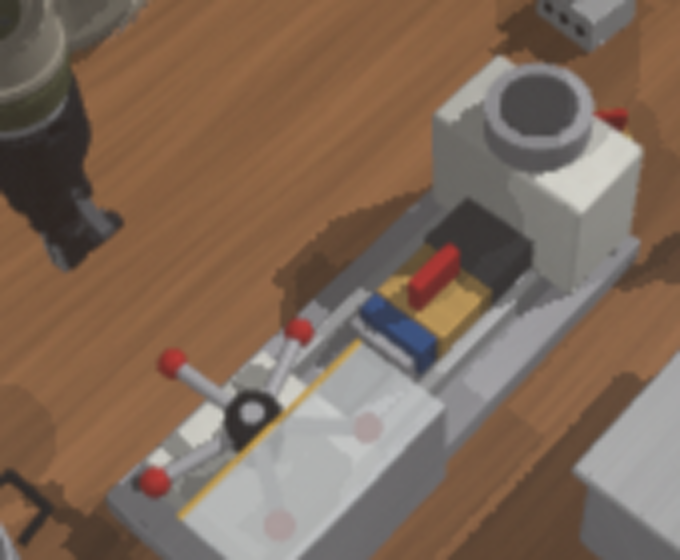

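View pics/scene_end_full.png

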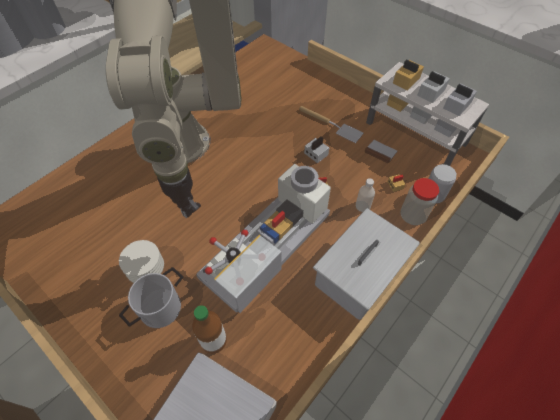

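The die sits flat against the nose with the jaw tight behind it. Nothing else has moved and the arm is clear, so I'm handing in.

```bash
python3 -c "
from workcell import env
print(env.hand_in())"
```

```text
the job is handed in; nothing more can be done
None
```

The largest brass die is in the bay, pushed home against the nose and clamped. I handed the job in at about 22 s of the 72 s allowed.

**What I did:** I gripped the die by its red fin, lifted it over the head, set it on the bay floor and let go. I then wound the wheel clockwise with three spoke pushes, about 3 rad in all.

**Clamp force:** I stopped when the wheel stiffened, slowing to single small steps near the end. The last push was about 0.64 N·m about the hub, or roughly 10.7 N at 60 mm, inside the 8–13 N range for a snug clamp. That figure comes from the wrist force and my measured hub position. I did not measure the force on the die itself.

**Last checks:** The top view shows no gap between nose, die and jaw. In the scene view the grey die, bottles, bowls, pot and tools look unmoved. The wrist force was about zero with the arm clear.

**What disagreed:**
- **Fingertips:** The real fingertips sat about 30 mm higher than the stated tool offset. My first grasp closed on air just above the fin, so I reopened, went lower step by step and gripped properly.
- **Cameras:** The two cameras differed by a few millimetres in x. I worked from values between the two, and the die went between the rails without touching them.

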